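Make up two gluing kits at the instrument maker's bench

TASK

Make up the two gluing kits: the straight tray gets the top glue pot off the stack in its square well and the straight caul in its long well; the L-shaped tray gets the spool clamp in its square well and the curved caul in its long well. Stand each thing upright on the floor of its well, about in the middle, the cauls lengthwise. Leave the lower pot, the glue bottle and the brush tub where they stand, and do not drag the lower pot up with the top one.

Things in the scene. Friction and masses are not known exactly. Their poses are not given: they have to be found in the camera images.
- pot_top_center (a point): Top glue pot, shaped like the lower one, tab about opposite (within 0.4 rad). This point: on its axis, 26 mm above its underside. Nested loosely 22 mm deep in the lower pot's collar, its underside 30 mm above the lower one's, so its top 30 mm is free. Grip across the collar, square to the tabs, fingertips at most 22 mm below its rim; lift straight. ~80 g
- pot_low_center (a point): Lower of two stacked metal pots, standing on the bench; stays. 52 mm high: foot 48 mm in diameter up to 28 mm, above it a collar 58 mm in diameter (53 inside) up to the rim. A flat tab at the rim, 14 mm wide, 3 thick, points along the pot's +x, reaching 46 mm from its axis. Point on the axis, 26 mm above its underside; z up.
- straight_caul_center (a point): Straight caul: pale wooden bar standing on edge on the bench, 100 mm long (its y), 24 thick (its x), 40 high; point at its centre, 20 mm above its underside. About 80 g (every loose thing may be a third lighter or heavier).
- curved_caul_center (a point): Curved caul: pale wooden bar bent in a shallow arc, standing on edge on the bench, 24 mm thick (its x in the middle), 40 high, about 100 long (its y); its ends lie about 8 mm towards its -x from the middle. Point inside the wood at mid-length, 20 mm above its underside. About 80 g.
- spool_clamp_center (a point): Spool clamp standing upright on the bench: two wooden discs 44 mm in diameter on a threaded rod, foot disc 0 to 16 and upper disc 24 to 48 mm above its underside, then a steel wing nut (32 mm across) and rod end to 66 mm. Point on the axis at mid-height of the upper disc, 36 mm above the underside; grip it there. About 120 g.
- straight_tray: Straight (oblong) plywood kit tray, fixed, 75 (x) by 200 mm (y). Origin: centre of its underside, on the bench. Floor 6 mm thick; wells bounded by strips whose tops are 11 mm above the bench. Square well 65 x 65 mm centred at x 0, y -62.5; long well 55 (x) by 120 mm (y) centred at x 0, y +35. Fingertips 8 mm or more above a thing's underside clear the strips.
- l_tray: L-shaped plywood kit tray, fixed, 145 (x) by 130 mm (y) over all, its origin at the centre of that outline, on the underside. Floor 6 mm thick, strip tops 11 mm above the bench. Long well 55 (x) by 120 mm (y) centred at x -35, y 0; square well 65 x 65 mm beside it, centred at x +35, y +27.5 (mm, tray frame).
- glue_bottle_center (a point): White plastic glue bottle with a red cap, 60 mm in diameter, 160 high, loose, standing on the bench; point on its axis 80 mm up. Leave it alone.
- brush_tub_center (a point): Square white plastic tub, 85 x 85 x 70 mm high, a red-handled brush leaning in it (to 170 mm high), loose on the bench; point on its axis 35 mm up. Leave it alone.

How it is judged:
At the end, for the whole second after the job is handed in: Each of the four things stands in its own well within 15 mm of its centre (tray x and y), on its floor within 3 mm, upright within 0.07 rad, at rest, cauls within 0.3 rad of lengthwise; lower pot (upright), bottle and tub within 20 mm of where they began (x of pot_top_center in the frame of straight_tray between -0.015 and 0.015 m and y of pot_top_center in the frame of straight_tray between -0.0775 and -0.0475 m and z of pot_top_center in the frame of straight_tray between 0.029 and 0.035 m and angle between each of pot_top_center, straight_caul_center, spool_clamp_center, curved_caul_center's own z axis and vertical below 0.07 rad and linear speed of each of pot_top, straight_caul, spool_clamp, curved_caul below 0.02 m/s and x of straight_caul_center in the frame of straight_tray between -0.015 and 0.015 m and y of straight_caul_center in the frame of straight_tray between 0.02 and 0.05 m and z of straight_caul_center in the frame of straight_tray between 0.023 and 0.029 m and angle between the y axis of straight_caul_center and the y axis of straight_tray, either way round below 0.3 rad and x of spool_clamp_center in the frame of l_tray between 0.02 and 0.05 m and y of spool_clamp_center in the frame of l_tray between 0.0125 and 0.0425 m and z of spool_clamp_center in the frame of l_tray between 0.039 and 0.045 m and x of curved_caul_center in the frame of l_tray between -0.05 and -0.02 m and y of curved_caul_center in the frame of l_tray between -0.015 and 0.015 m and z of curved_caul_center in the frame of l_tray between 0.023 and 0.029 m and angle between the y axis of curved_caul_center and the y axis of l_tray, either way round below 0.3 rad and distance of each of pot_low_center, glue_bottle_center, brush_tub_center from where it was at the start of the episode below 0.02 m and angle between pot_low_center's own z axis and vertical below 0.1 rad); the robot touches nothing.
It fails at once if the lower pot is lifted with the top one or shifted more than 20 mm (distance of pot_low_center from where it was at the start of the episode above 0.02 m or height (world z) of pot_low_center above 0.036 m).
It fails at once if the glue bottle or the brush tub is pushed more than 20 mm or knocked over (distance of any of glue_bottle_center, brush_tub_center from where it was at the start of the episode above 0.02 m).
It also fails if it takes over 125 s, if anything falls off the work surface, if the arm or the gripper's body presses on something with over 40 N, if the wrist force passes 120 N, or if a joint passes its speed limit or range.

ROBOT

A 6-joint arm with a two-finger parallel gripper is mounted at the origin on the work surface. World frame = base frame: x ahead of the robot, y to its left, z up, the work surface at z = 0. Lengths are in m, angles in rad, forces in N, time in s.
With the tool pointing down it reaches from about 0.375 to 0.975 m from the base axis. Payload 3.8 kg.
Tool frame: the origin (TCP) lies midway between the tips of the shut fingers; the grasp point (between the pads) lies 19 mm behind it; x points along the fingers, z is the direction in which the jaws open and shut, and the axes are right-handed (so a half turn about x gives the same grasp; the last joint's range is limited). The gripper opens to 85 mm and grips with 20 to 120 N. Pads are 22 mm wide; open, the fingers measure 114 mm over their backs; the gripper's body (76 mm by 85 mm) begins 54 mm behind the grasp point. The pads swing forward as they close: fully open they stand 13 mm farther back than shut.
Start: joints at [-1.147, 0.264, 1.604, -0, 1.274, -0.037], TCP at [0.3, -0.605, 0.231] pointing down, gripper open.
Joint ranges: [-2.63, 2.63], [-0.94, 2.18], [0.31, 2.57], [-1.31, 4.45], [0, 2.66], [-2.55, 2.55]. Speed limits (rad/s): [2.57, 2.57, 3.14, 3.14, 3.14, 3.14].

INTERFACE

Orientations are given as a rotation vector (axis times angle).
In Python, from workcell import * gives the robot as it stands. The module is installed in compiled form; this text tells all that it offers.
- The arm moves only by the tool carry_out, never from a script. Its arguments are lists of equal length, an entry for each row: "offset": the shift along the tool's x, y, z in cm, a list of three; "delta_rot": the turn, a rotation vector about the tool's x, y, z in degrees, a list of three. A call has exactly 5 rows; each row shifts and turns the commanded pose from where the row before left it, along the tool's axes as they then stand; what a row does not reach is not made up. A row lasts 1/12 s, in which the tool goes at most 41.7 mm and 7.16 degrees, less where a joint would pass 70% of its speed; a pose out of reach is approached as far as the arm can. A call is refused whole if a number of a shift passes 4.17 or a number of a turn 7.16, either way. A call with a gripper value outside its range is refused whole. "fingers" is the opening, from -1 (shut) to 1 (fully open), set as the call begins (left out, the last holds). The fingers move at their own pace and stop on an object; "newtons" is the grip in N (left out, the last holds). Time passes only in rows, so rows that do not move let the fingers close, or fill a call up. It gives the time, the measured TCP pose, the force and the opening at its end, in the units of the state.
- read_state(): the state, without advancing time (a new reading comes with each control period).
- read_camera(name): name is "scene" or "top" or "wrist"; returns (picture, depth): 400x640x3 uint8, red, green, blue; 400x640 float32, m along the optical axis (not along the pixel's ray), 0 where there is no reading.
- get_calibration(name): a dict with "fx", "fy", "cx", "cy" (pixels), "R" (3x3) and "t" (3): a world point X has camera coordinates R X + t; the wrist camera has in their place "mount" (4x4, takes a point from camera to tool coordinates, whose origin is the TCP and whose axes are the tool frame's). Camera axes: x right, y down, z forward; pixel columns grow to the right and rows downward; lengths in m; the calibration is good to about 2 mm. A picture is of the moment at which its call begins: read the wrist's pose just before it. get_calibration takes no time and is no camera call.
- finish_job(): hands the job in, once; it reports no verdict.
The state is a dict: "time": time; "q": joint angles; "joint_vel": joint speeds; "joint_torque": joint torques, N m; "tool_pos": TCP position; "tcp_rot": TCP orientation; "wrist_force": force on the tool from outside, world axes, zero at the start; "torque": the same for the moment, N m; "width": opening from 0.0 (shut) to 1.0 (fully open).
Only numpy, scipy, OpenCV 4.12 (cv2) and the standard library are available. Lean on these libraries where they do the work, as an engineer would, in place of code of your own. Each camera call takes 0.05 s, during which the arm holds its last target. There are 200 camera calls.

## Working session

There is one attempt and no reset: what is moved stays moved. The work goes in short steps, Python scripts to look and compute and a tool call to move; the robot and the scene stay as the last step left them, time stands still between calls to the robot, and variables do not carry over. Pictures are saved under pics/ and viewed, about 12 in all and at most 16, crops included, and the job is handed in when it is done.

Besides the shell and the picture viewer there is one more tool, called as name(argument=value, ...) on one line, values as JSON. carry_out: Moves the arm, as the interface text tells. Its arguments: {"type":"object","properties":{"offset":{"type":"array"},"delta_rot":{"type":"array"},"fingers":{"type":"number"},"newtons":{"type":"number"}},"required":["offset","delta_rot"]}

```bash
mkdir -p pics; python3 - <<'E'
from workcell import *
import cv2,numpy as np
s=read_state(); print({k:np.round(v,3) for k,v in s.items()})
for n in ("top","scene"):
    p,d=read_camera(n); np.savez(n+'0.npz',p=p,d=d); cv2.imwrite(f'pics/{n}0.png',p[:,:,::-1])
for n in ("top","scene","wrist"):
    print(n,{k:np.round(v,4).tolist() for k,v in get_calibration(n).items()})
E
```

```text
{'time': np.float64(0.0), 'q': array([-1.147,  0.265,  1.605, -0.   ,  1.274, -0.037]), 'joint_vel': array([-0.   , -0.001, -0.001, -0.002, -0.001,  0.002]), 'joint_torque': array([ 3.0000e-03, -5.1511e+01, -3.6731e+01,  0.0000e+00,  1.3000e-02,
        0.0000e+00]), 'tool_pos': array([ 0.3  , -0.604,  0.23 ]), 'tcp_rot': array([ 0.865,  1.395, -0.863]), 'wrist_force': array([ 0.616, -0.217,  0.016]), 'torque': array([0.022, 0.033, 0.012]), 'width': np.float64(1.0)}
top {'fx': 389.0946, 'fy': 389.0946, 'cx': 315.3268, 'cy': 198.9016, 'R': [[-0.0023, -1.0, 0.0053], [-0.994, 0.0017, -0.1096], [0.1096, -0.0055, -0.994]], 't': [0.0069, 0.5593, 1.2133]}
scene {'fx': 484.4276, 'fy': 484.4276, 'cx': 320.7798, 'cy': 203.204, 'R': [[-0.446, 0.895, -0.0089], [0.6002, 0.2917, -0.7448], [-0.664, -0.3375, -0.6672]], 't': [0.2569, -0.2654, 1.7781]}
wrist {'fx': 309.5279, 'fy': 309.5279, 'cx': 315.8356, 'cy': 197.0908, 'mount': [[0.0016, -0.2834, 0.959, -0.1405], [-0.0006, -0.959, -0.2834, 0.0716], [1.0, -0.0001, -0.0017, -0.0005], [0.0, 0.0, 0.0, 1.0]]}
```

View pics/top0.png

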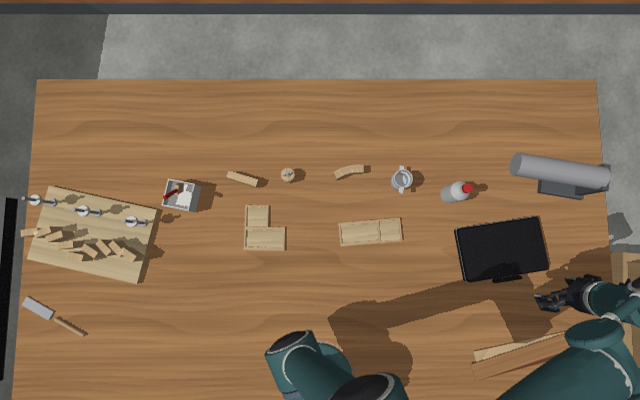

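View pics/scene0.png

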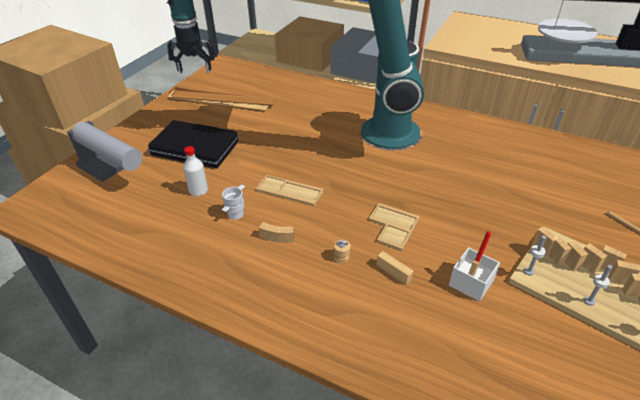

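The top view shows, left to right, the tub (180,195), straight caul (243,179), clamp (288,174), curved caul (350,171), pots (402,179) and bottle (457,192). The L tray is at (265,228) and the straight tray at (370,231). Next I'll enlarge this area.

```bash
cat > h.py <<'E'
from workcell import *
import cv2,numpy as np
from scipy.spatial.transform import Rotation as Rn
def fixed(name,u,v,z):
    "pixel -> world point on plane height z"
    c=get_calibration(name);R=np.array(c['R']);t=np.array(c['t'])
    r=R.T@np.array([(u-c['cx'])/c['fx'],(v-c['cy'])/c['fy'],1]);o=-R.T@t
    return o+r*(z-o[2])/r[2]
def wpose(s):
    T=np.eye(4);T[:3,:3]=Rn.from_rotvec(s['tcp_rot']).as_matrix();T[:3,3]=s['tool_pos']
    return T@np.array(get_calibration('wrist')['mount'])
def wr(T,u,v,z):
    c=get_calibration('wrist')
    r=T[:3,:3]@np.array([(u-c['cx'])/c['fx'],(v-c['cy'])/c['fy'],1]);o=T[:3,3]
    return o+r*(z-o[2])/r[2]
def wproj(T,X):
    c=get_calibration('wrist');p=T[:3,:3].T@(np.array(X)-T[:3,3])
    return c['fx']*p[0]/p[2]+c['cx'],c['fy']*p[1]/p[2]+c['cy']
def snap(name):
    s=read_state();p,d=read_camera('wrist');np.savez(name+'.npz',p=p,d=d,T=wpose(s))
    cv2.imwrite(f'pics/{name}.png',p[:,:,::-1]);print(np.round(s['time'],2),np.round(s['tool_pos'],4),Rn.from_rotvec(s['tcp_rot']).as_matrix().round(3).tolist())
E
python3 - <<'E'
from h import *
p=np.load('top0.npz')['p'];c=p[150:260,160:480,::-1]
cv2.imwrite('pics/topc.png',cv2.resize(c,None,fx=2.5,fy=2.5,interpolation=cv2.INTER_CUBIC))
print(Rn.from_rotvec(read_state()['tcp_rot']).as_matrix().round(3))
for n,u,v,z in [('tub',180,195,.05),('sc',243,179,.03),('cl',288,174,.06),('cc',350,171,.03),('pot',402,177,.07),('bot',457,192,.1),('lt',265,228,.01),('st',370,231,.01)]: print(n,fixed('top',u,v,z).round(3))
E
```

```text
[[-0.001  0.896  0.445]
 [ 0.002  0.445 -0.896]
 [-1.     0.    -0.002]]
tub [0.57  0.432 0.05 ]
sc [0.624 0.238 0.03 ]
cl [0.635 0.092 0.06 ]
cc [ 0.65  -0.106  0.03 ]
pot [ 0.623 -0.264  0.07 ]
bot [ 0.572 -0.423  0.1  ]
lt [0.468 0.168 0.01 ]
st [ 0.457 -0.17   0.01 ]
```

View pics/topc.png

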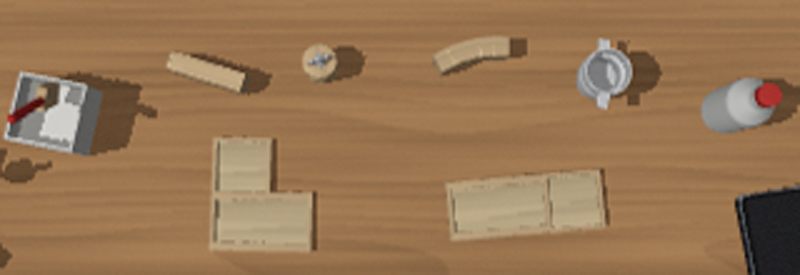

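The enlarged crop confirms both trays have +y to the image's left (world +y), the L tray's square well is at the upper left, and the pots' tabs point along ±world x. I'll go to a wrist view over the right half.

carry_out(offset=[[0,0,0],[0,0,0],[0,0,0],[0,0,0],[0,0,0]], delta_rot=[[5.28,0,0],[5.28,0,0],[5.28,0,0],[5.28,0,0],[5.28,0,0]])

```text
time: 0.52
tool_pos: [0.3, -0.6042, 0.2305]
tcp_rot: [1.213, 1.208, -1.212]
wrist_force: [0.9, 0.5, -0.8]
width: 1.001
```

carry_out(offset=[[-0.2,1.2,-2.7],[-0.2,1.2,-2.7],[-0.2,1.2,-2.7],[-0.2,1.2,-2.7],[-0.2,1.2,-2.7]], delta_rot=[[0,0,0],[0,0,0],[0,0,0],[0,0,0],[0,0,0]])

```text
time: 0.93
tool_pos: [0.3602, -0.468, 0.2406]
tcp_rot: [1.21, 1.21, -1.21]
wrist_force: [0.6, 0.0, 0.4]
width: 1.0
```

carry_out(offset=[[-0.2,1.2,-2.7],[-0.2,1.2,-2.7],[-0.2,1.2,-2.7],[-0.2,1.2,-2.7],[-0.2,1.2,-2.7]], delta_rot=[[0,0,0],[0,0,0],[0,0,0],[0,0,0],[0,0,0]])

```text
time: 1.35
tool_pos: [0.4202, -0.333, 0.2509]
tcp_rot: [1.209, 1.21, -1.209]
wrist_force: [0.9, -0.0, 0.3]
width: 1.0
```

carry_out(offset=[[-0.2,1.2,-2.7],[-0.2,1.2,-2.7],[-0.2,1.2,-2.7],[-0.2,1.2,-2.7],[-0.2,1.2,-2.7]], delta_rot=[[0,0,0],[0,0,0],[0,0,0],[0,0,0],[0,0,0]])

```text
time: 1.77
tool_pos: [0.4802, -0.198, 0.2609]
tcp_rot: [1.209, 1.21, -1.21]
wrist_force: [-0.1, 0.4, 0.2]
width: 1.003
```

carry_out(offset=[[0,0,0],[0,0,0],[0,0,0],[0,0,0],[0,0,0]], delta_rot=[[0,0,0],[0,0,0],[0,0,0],[0,0,0],[0,0,0]])

```text
time: 2.18
tool_pos: [0.4796, -0.2005, 0.261]
tcp_rot: [1.21, 1.209, -1.211]
wrist_force: [0.4, 0.1, -0.9]
width: 1.002
```

```bash
python3 -c "
from h import *
snap('w1')"
```

```text
2.18 [ 0.4796 -0.2005  0.261 ] [[-0.001, 1.0, -0.001], [-0.0, -0.001, -1.0], [-1.0, -0.001, 0.0]]
```

View pics/w1.png

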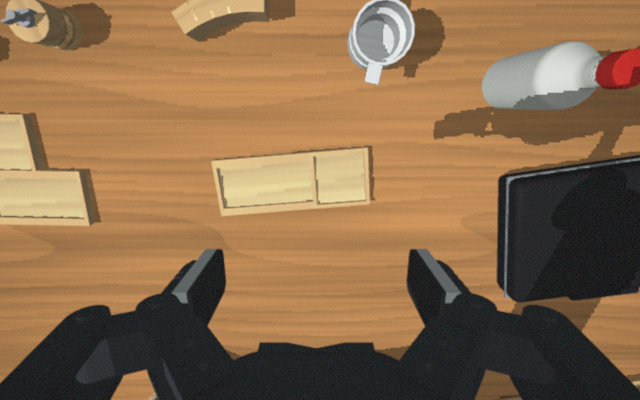

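The wrist image shows the straight tray fully (corners about (212,160), (371,147), (371,203), (221,215)), but the pots and curved caul are cut at the top edge. I'll move ahead 10 cm and take one view there and one further left.

carry_out(offset=[[-0.4,2.2,0],[-0.4,2.2,0],[-0.4,2.2,0],[-0.4,2.2,0],[-0.4,2.2,0]], delta_rot=[[0,0,0],[0,0,0],[0,0,0],[0,0,0],[0,0,0]])

```text
time: 2.65
tool_pos: [0.5907, -0.2006, 0.2813]
tcp_rot: [1.21, 1.209, -1.211]
wrist_force: [-0.8, -0.1, 0.1]
width: 0.998
```

carry_out(offset=[[0,0,0],[0,0,0],[0,0,0],[0,0,0],[0,0,0]], delta_rot=[[0,0,0],[0,0,0],[0,0,0],[0,0,0],[0,0,0]])

```text
time: 3.07
tool_pos: [0.5891, -0.1998, 0.2811]
tcp_rot: [1.21, 1.209, -1.21]
wrist_force: [0.5, -0.2, 0.1]
width: 1.001
```

```bash
python3 -c "
from h import *
snap('w2')"
```

```text
3.07 [ 0.5891 -0.1998  0.2811] [[-0.001, 1.0, -0.001], [0.0, -0.001, -1.0], [-1.0, -0.001, -0.0]]
```

carry_out(offset=[[0,0,-4],[0,0,-4],[0,0,-4],[0,0,-4],[0,0,-4]], delta_rot=[[0,0,0],[0,0,0],[0,0,0],[0,0,0],[0,0,0]])

```text
time: 3.53
tool_pos: [0.5893, 0.0018, 0.2816]
tcp_rot: [1.21, 1.208, -1.209]
wrist_force: [0.2, -0.1, 0.5]
width: 0.999
```

carry_out(offset=[[0,0,-4],[0,0,-4],[0,0,-4],[0,0,-4],[0,0,0]], delta_rot=[[0,0,0],[0,0,0],[0,0,0],[0,0,0],[0,0,0]])

```text
time: 3.95
tool_pos: [0.589, 0.167, 0.2814]
tcp_rot: [1.208, 1.215, -1.203]
wrist_force: [0.4, 0.3, 0.1]
width: 0.998
```

carry_out(offset=[[0,0,0],[0,0,0],[0,0,0],[0,0,0],[0,0,0]], delta_rot=[[0,0,0],[0,0,0],[0,0,0],[0,0,0],[0,0,0]])

```text
time: 4.37
tool_pos: [0.5903, 0.1589, 0.2813]
tcp_rot: [1.211, 1.208, -1.211]
wrist_force: [-0.5, 0.2, 0.6]
width: 1.001
```

```bash
python3 -c "
from h import *
snap('w3')
for n in ('w2','w3'):
    p=cv2.imread(f'pics/{n}.png')[:300];cv2.imwrite(f'pics/{n}c.png',cv2.resize(p,None,fx=1.25,fy=1.25,interpolation=cv2.INTER_CUBIC))"
```

```text
4.37 [0.5903 0.1589 0.2813] [[0.0, 1.0, -0.002], [-0.0, -0.002, -1.0], [-1.0, 0.0, 0.0]]
```

View pics/w2c.png

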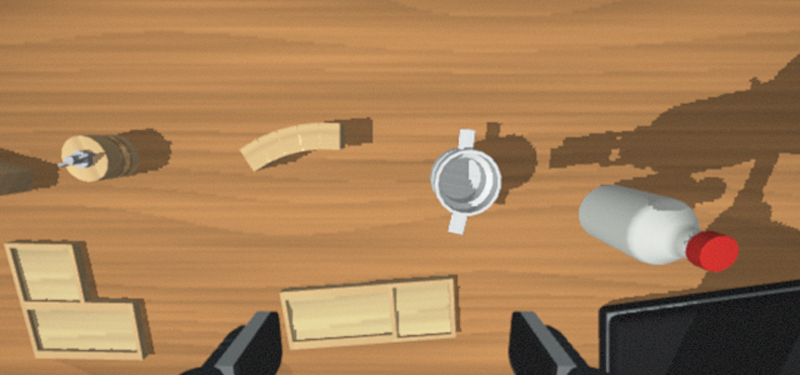

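View pics/w3c.png

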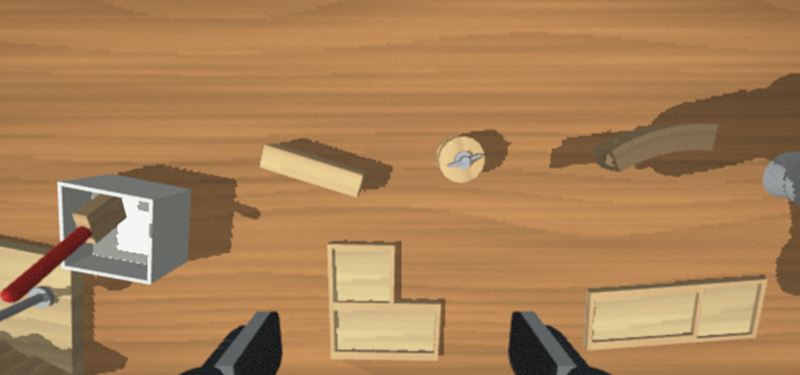

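The w2 view (crop ×1.25) shows the straight tray corners (281,290), (457,276), (457,337), (289,349), the curved caul at 240–341/122–171, and the pot rim centred at (466,181) with tabs at (467,130) and (457,233). The w3 view shows the straight caul at 261–363/144–195, the clamp disc at (462,160), and the L tray corners (329,242), (394,242), (441,299), (437,358), (332,358). I'll convert these and cross-check them against the depth data.

```bash
cat >> h.py <<'E'
def cloud(n):
    f=np.load(n+'.npz');c=get_calibration('wrist');d=f['d'];v,u=np.mgrid[:400,:640]
    P=np.stack([(u-c['cx'])/c['fx']*d,(v-c['cy'])/c['fy']*d,d],-1)
    W=P@f['T'][:3,:3].T+f['T'][:3,3];W[d==0]=np.nan;return W
E
python3 - <<'E'
from h import *
def px(n,L,z):
    T=np.load(n+'.npz')['T'];return np.array([wr(T,(u+.5)/1.25-.5,(v+.5)/1.25-.5,z)[:2] for u,v in L])
st=px('w2',[(281,290),(457,276),(457,337),(289,349)],.011)
print('straight',st.round(4).tolist(),'c',st.mean(0).round(4),'sides',np.linalg.norm(np.roll(st,-1,0)-st,axis=1).round(3), 'yaw', [np.degrees(np.arctan2(-(a[0]),a[1])).round(1) for a in (st[0]-st[1],st[3]-st[2])])
lt=px('w3',[(329,242),(394,242),(396,299),(441,299),(437,358),(332,358)],.011)
print('L',lt.round(4).tolist(),'sides',np.linalg.norm(np.roll(lt,-1,0)-lt,axis=1).round(3))
W2=cloud('w2');W3=cloud('w3')
def sel(W,x0,x1,y0,y1,z0,z1):
    m=(W[...,0]>x0)&(W[...,0]<x1)&(W[...,1]>y0)&(W[...,1]<y1)&(W[...,2]>z0)&(W[...,2]<z1);return W[m]
for n,W,a in [('bench',W3,(.5,.6,0,.08,-.02,.005)),('sc',W3,(.55,.68,.15,.31,.034,.047)),('sc w2?',W2,(.55,.68,.15,.31,.034,.047)),('cc',W2,(.55,.72,-.2,-.03,.034,.047)),('cl w3',W3,(.55,.7,.04,.15,.044,.051)),('cl w2',W2,(.55,.7,.04,.15,.044,.051)),('rim',W2,(.55,.7,-.33,-.2,.078,.088)),('tub',W3,(.5,.65,.35,.5,.065,.075)),('sttray',W2,(.38,.54,-.3,-.05,.008,.014)),('ltray',W3,(.38,.54,.05,.27,.008,.014)),]:
    p=sel(W,*a)
    if len(p)<10: print(n,'few',len(p));continue
    r=cv2.minAreaRect(p[:,:2].astype(np.float32)*1000)
    print(n,len(p),'mean',p.mean(0).round(4),'rect',np.round(r[0],1),np.round(r[1],1),round(r[2],1))
E
```

```text
straight [[0.4868, -0.0683], [0.5038, -0.2692], [0.4263, -0.2726], [0.4103, -0.0714]] c [ 0.4568 -0.1704] sides [0.202 0.078 0.202 0.077] yaw [np.float64(4.8), np.float64(4.6)]
L [[0.5453, 0.2326], [0.5451, 0.1608], [0.4768, 0.1587], [0.4766, 0.1068], [0.399, 0.1093], [0.3993, 0.2364]] sides [0.072 0.068 0.052 0.078 0.127 0.146]
bench 3854 mean [ 0.5515  0.04   -0.002 ] rect [550.1  40. ] [99.8 80. ] 0.0
sc 1619 mean [0.6252 0.2419 0.038 ] rect [624.6 241.8] [99.6 24.4] 72.5
sc w2? 22 mean [0.6121 0.1933 0.0352] rect [610.4 193.5] [ 2.5 21.8] 76.2
cc 1667 mean [ 0.6504 -0.0995  0.0382] rect [649.3 -99.3] [30.6 99.8] 13.6
cl w3 862 mean [0.6363 0.097  0.046 ] rect [635.8  96.6] [42.7 42.6] 28.1
cl w2 877 mean [0.6366 0.0933 0.0464] rect [636.   95.7] [42.7 43.1] 7.5
rim 579 mean [ 0.6058 -0.2605  0.08  ] rect [ 610.5 -264.4] [70.7 57.3] 19.5
tub 1235 mean [0.5751 0.4305 0.0682] rect [568.9 433.6] [87.3 86. ] 78.3
sttray 1821 mean [ 0.4546 -0.16    0.0094] rect [ 454.  -167.5] [ 76.3 200.2] 4.6
ltray 1744 mean [0.4537 0.18   0.0094] rect [467.5 172.5] [129.9 144.9] 88.7
```

All sizes match (bars 100×24, disc 43, trays 76×200 and 130×145, with depth z reading about 2 mm low). I'll start with the clamp, approaching above it.

carry_out(offset=[[0,0.92,1.25],[0,0.92,1.25],[0,0.92,1.25],[0,0.92,1.25],[0,0.92,1.25]], delta_rot=[[0,0,0],[0,0,0],[0,0,0],[0,0,0],[0,0,0]])

```text
time: 4.83
tool_pos: [0.6373, 0.0959, 0.2812]
tcp_rot: [1.21, 1.209, -1.21]
wrist_force: [0.1, 0.1, -0.8]
width: 1.002
```

carry_out(offset=[[3.8,0,0],[3.8,0,0],[3.8,0,0],[3.8,0,0],[3.8,0,0]], delta_rot=[[0,0,0],[0,0,0],[0,0,0],[0,0,0],[0,0,0]])

```text
time: 5.25
tool_pos: [0.6369, 0.0966, 0.0897]
tcp_rot: [1.21, 1.208, -1.209]
wrist_force: [0.0, -0.2, -0.1]
width: 1.004
```

carry_out(offset=[[0,0,0],[0,0,0],[0,0,0],[0,0,0],[0,0,0]], delta_rot=[[0,0,0],[0,0,0],[0,0,0],[0,0,0],[0,0,0]])

```text
time: 5.67
tool_pos: [0.639, 0.0981, 0.0951]
tcp_rot: [1.213, 1.205, -1.204]
wrist_force: [0.3, -0.6, -0.1]
width: 1.002
```

```bash
python3 - <<'E'
from h import *
snap('w4')
# pot details from w2
W=cloud('w2')
f=np.load('w2.npz');
m=(abs(W[...,0]-.61)<.06)&(abs(W[...,1]+.263)<.055)
from scipy.optimize import least_squares
for z0,z1 in [(.076,.086),(.046,.054)]:
    p=W[m&(W[...,2]>z0)&(W[...,2]<z1)]
    p=p[:,:2]
    c=least_squares(lambda a:np.hypot(*(p-a[:2]).T)-a[2],[.61,-.263,.028],loss='soft_l1',f_scale=.002).x
    r=np.hypot(*(p-c[:2]).T); q=p[r>.035]-c[:2]
    print(z0,len(p),c.round(4),'tab',len(q),np.degrees(np.arctan2(*q.mean(0)[::-1])).round(1) if len(q) else '')
g=W[m&(W[...,2]>.04)];rr=g[:,:2]-[.61,-.263];k=np.hypot(*rr.T)>.038
q=g[k];print(np.c_[q[::6]].round(3).tolist())
E
```

```text
5.67 [0.639  0.0981 0.0951] [[0.006, 1.0, -0.0], [0.001, -0.0, -1.0], [-1.0, 0.006, -0.001]]
0.076 619 [ 0.6145 -0.2616  0.0286] tab 93 169.0
0.046 316 [ 0.6249 -0.2615  0.0276] tab 30 -7.6
[[0.662, -0.259, 0.051], [0.662, -0.266, 0.051], [0.661, -0.259, 0.049], [0.661, -0.266, 0.049], [0.66, -0.259, 0.048], [0.66, -0.266, 0.05], [0.658, -0.258, 0.048], [0.658, -0.265, 0.05], [0.658, -0.272, 0.049], [0.657, -0.264, 0.049], [0.657, -0.271, 0.051], [0.656, -0.263, 0.049], [0.656, -0.27, 0.05], [0.655, -0.263, 0.049], [0.655, -0.27, 0.05], [0.654, -0.263, 0.05], [0.654, -0.27, 0.05], [0.653, -0.263, 0.051], [0.653, -0.27, 0.048], [0.652, -0.263, 0.051], [0.652, -0.27, 0.05], [0.651, -0.263, 0.05], [0.651, -0.27, 0.051], [0.65, -0.263, 0.05], [0.65, -0.27, 0.05], [0.648, -0.262, 0.049], [0.648, -0.269, 0.05], [0.575, -0.248, 0.081], [0.573, -0.253, 0.08], [0.573, -0.256, 0.081], [0.578, -0.242, 0.295], [0.578, -0.242, 0.299], [0.578, -0.242, 0.302], [0.578, -0.242, 0.305], [0.578, -0.242, 0.308], [0.578, -0.242, 0.311], [0.578, -0.242, 0.314], [0.578, -0.242, 0.317], [0.605, -0.225, 0.35
[... 16469 characters left out ...]
.377], [0.609, -0.209, 0.378], [0.608, -0.211, 0.377], [0.608, -0.212, 0.377], [0.608, -0.213, 0.377], [0.607, -0.214, 0.376], [0.608, -0.215, 0.377], [0.609, -0.216, 0.377], [0.607, -0.218, 0.376], [0.607, -0.219, 0.376], [0.607, -0.22, 0.376], [0.608, -0.221, 0.377], [0.607, -0.222, 0.376], [0.606, -0.224, 0.375], [0.599, -0.208, 0.37], [0.608, -0.208, 0.377], [0.608, -0.209, 0.377], [0.608, -0.211, 0.377], [0.608, -0.212, 0.377], [0.607, -0.213, 0.376], [0.609, -0.214, 0.378], [0.607, -0.215, 0.376], [0.609, -0.216, 0.378], [0.608, -0.217, 0.377], [0.608, -0.218, 0.377], [0.608, -0.219, 0.377], [0.608, -0.221, 0.377], [0.608, -0.222, 0.377], [0.607, -0.223, 0.376], [0.607, -0.225, 0.376]]
```

carry_out(offset=[[0,0,0],[0,0,0],[0,0,0],[0,0,0],[0,0,0]], delta_rot=[[0,0,0],[0,0,0],[0,0,0],[0,0,0],[0,0,0]])

```text
time: 6.13
tool_pos: [0.636, 0.098, 0.0913]
tcp_rot: [1.209, 1.209, -1.209]
wrist_force: [-0.6, -0.1, -0.6]
width: 0.999
```

View pics/w4.png

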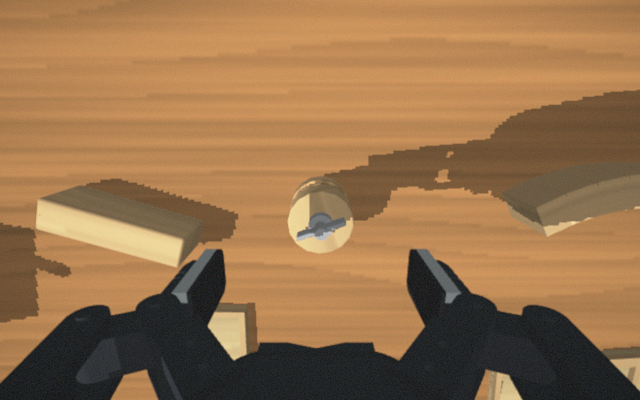

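The view shows the clamp (321,220) centred between the open fingers, and the straight caul's end (193,262) is clear of the left one. I'll go down, grip and lift.

carry_out(offset=[[1.55,0,0.15],[1.55,0,0],[1.55,0,0],[1.55,0,0],[1.5,0,0]], delta_rot=[[0,0,0],[0,0,0],[0,0,0],[0,0,0],[0,0,0]])

```text
time: 6.55
tool_pos: [0.6359, 0.0964, 0.0134]
tcp_rot: [1.209, 1.209, -1.209]
wrist_force: [0.4, 0.9, 0.2]
width: 1.0
```

carry_out(offset=[[0,0,0],[0,0,0],[0,0,0],[0,0,0],[0,0,0]], delta_rot=[[0,0,0],[0,0,0],[0,0,0],[0,0,0],[0,0,0]])

```text
time: 6.97
tool_pos: [0.6373, 0.0966, 0.0158]
tcp_rot: [1.211, 1.208, -1.207]
wrist_force: [-0.2, 0.2, -0.2]
width: 1.002
```

carry_out(offset=[[0,0,0],[0,0,0],[0,0,0],[0,0,0],[0,0,0]], delta_rot=[[0,0,0],[0,0,0],[0,0,0],[0,0,0],[0,0,0]], fingers=-1, newtons=50)

```text
time: 7.38
tool_pos: [0.6367, 0.0964, 0.0149]
tcp_rot: [1.21, 1.208, -1.208]
wrist_force: [-1.1, -0.1, 2.6]
width: 0.501
```

carry_out(offset=[[0,0,0],[0,0,0],[0,0,0],[0,0,0],[0,0,0]], delta_rot=[[0,0,0],[0,0,0],[0,0,0],[0,0,0],[0,0,0]])

```text
time: 7.8
tool_pos: [0.6367, 0.0965, 0.0149]
tcp_rot: [1.21, 1.208, -1.208]
wrist_force: [-1.0, 0.5, 6.3]
width: 0.503
```

carry_out(offset=[[-1,0,0],[-1.5,0,0],[-2,0,0],[-2,0,0],[-1.5,0,0]], delta_rot=[[0,0,0],[0,0,0],[0,0,0],[0,0,0],[0,0,0]])

```text
time: 8.22
tool_pos: [0.6358, 0.0964, 0.0953]
tcp_rot: [1.209, 1.21, -1.21]
wrist_force: [-0.0, -0.1, -1.5]
width: 0.501
```

carry_out(offset=[[0,-1,-0.8],[0,-1.3,-1],[0,-1.5,-1.15],[0,-1.5,-1.15],[0,-1.5,-1.15]], delta_rot=[[0,0,0],[0,0,0],[0,0,0],[0,0,0],[0,0,0]])

```text
time: 8.63
tool_pos: [0.5639, 0.1497, 0.0916]
tcp_rot: [1.206, 1.213, -1.213]
wrist_force: [-0.4, 1.2, -1.9]
width: 0.502
```

carry_out(offset=[[0,-1.5,-1.15],[0,-1.5,-1.15],[0,-1.5,-1.15],[0,-1.3,-1],[0,-0.7,-0.52]], delta_rot=[[0,0,0],[0,0,0],[0,0,0],[0,0,0],[0,0,0]])

```text
time: 9.05
tool_pos: [0.4988, 0.1995, 0.0922]
tcp_rot: [1.205, 1.213, -1.212]
wrist_force: [0.0, -1.5, -1.7]
width: 0.505
```

carry_out(offset=[[0,0,0],[0,0,0],[0,0,0],[0,0,0],[0,0,0]], delta_rot=[[0,0,0],[0,0,0],[0,0,0],[0,0,0],[0,0,0]])

```text
time: 9.47
tool_pos: [0.5039, 0.1982, 0.0944]
tcp_rot: [1.21, 1.208, -1.21]
wrist_force: [0.3, -0.7, -0.3]
width: 0.501
```

```bash
python3 - <<'E'
from h import *
snap('w5'); print(read_state()['width'])
E
```

```text
9.47 [0.5039 0.1982 0.0944] [[0.0, 1.0, -0.001], [0.0, -0.001, -1.0], [-1.0, 0.0, -0.0]]
0.5010206525659092
```

View pics/w5.png

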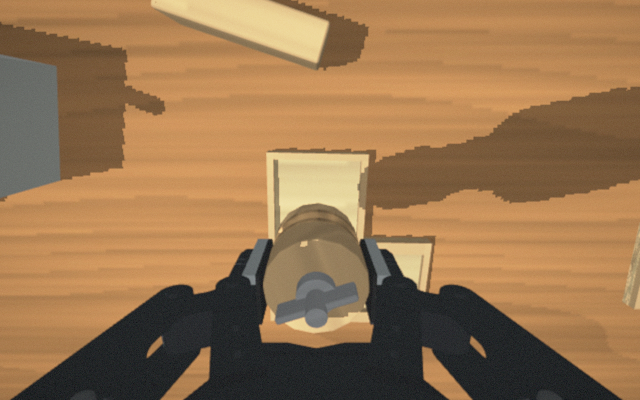

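The view shows the clamp held upright over the L tray's square well (tray's far edge at row 151, columns 267–375). I'll check that edge against my tray estimate.

```bash
python3 - <<'E'
from h import *
T=np.load('w5.npz')['T']
for u,v in [(267,151),(375,151),(434,237)]: print(wr(T,u,v,.011).round(4))
W=cloud('w5');m=(W[...,2]>.006)&(W[...,2]<.014)&(W[...,0]>.48)&(W[...,0]<.56)&(W[...,1]>.12)&(W[...,1]<.26)
p=W[m];print(len(p),p.max(0).round(4),p.min(0).round(4),p[p[:,0]>.51].min(0).round(4))
E
```

```text
[0.5438 0.2341 0.011 ]
[0.5437 0.156  0.011 ]
[0.4763 0.1062 0.011 ]
1780 [0.5426 0.2366 0.011 ] [0.48   0.1605 0.006 ] [0.51   0.1605 0.006 ]
```

carry_out(offset=[[2,0,0],[2,0,0],[1.5,0,0],[1,0,0],[0.7,0,0]], delta_rot=[[0,0,0],[0,0,0],[0,0,0],[0,0,0],[0,0,0]])

```text
time: 9.93
tool_pos: [0.5027, 0.198, 0.0209]
tcp_rot: [1.208, 1.21, -1.211]
wrist_force: [-0.3, 0.1, -0.7]
width: 0.504
```

carry_out(offset=[[0,0,0],[0,0,0],[0,0,0],[0,0,0],[0,0,0]], delta_rot=[[0,0,0],[0,0,0],[0,0,0],[0,0,0],[0,0,0]])

```text
time: 10.35
tool_pos: [0.5036, 0.1988, 0.0229]
tcp_rot: [1.21, 1.209, -1.208]
wrist_force: [-0.7, 0.9, -1.9]
width: 0.504
```

carry_out(offset=[[0.1,0,0],[0.1,0,0],[0,0,0],[0,0,0],[0,0,0]], delta_rot=[[0,0,0],[0,0,0],[0,0,0],[0,0,0],[0,0,0]])

```text
time: 10.77
tool_pos: [0.5035, 0.1988, 0.0207]
tcp_rot: [1.21, 1.209, -1.209]
wrist_force: [-0.6, 0.1, 3.5]
width: 0.499
```

carry_out(offset=[[0,0,0],[0,0,0],[0,0,0],[0,0,0],[0,0,0]], delta_rot=[[0,0,0],[0,0,0],[0,0,0],[0,0,0],[0,0,0]], fingers=0.45)

```text
time: 11.18
tool_pos: [0.503, 0.1986, 0.0201]
tcp_rot: [1.209, 1.209, -1.209]
wrist_force: [-0.3, -0.3, 0.1]
width: 0.728
```

carry_out(offset=[[-1,0,0],[-2,0,0],[-2.5,0,0],[-3,0,0],[-3,0,0]], delta_rot=[[0,0,0],[0,0,0],[0,0,0],[0,0,0],[0,0,0]])

```text
time: 11.6
tool_pos: [0.5025, 0.1984, 0.1366]
tcp_rot: [1.208, 1.21, -1.21]
wrist_force: [0.7, -0.3, 0.1]
width: 0.72
```

carry_out(offset=[[0,1.49,2.97],[0,1.49,2.97],[0,1.49,2.97],[0,1.49,2.97],[0,1.49,2.97]], delta_rot=[[0,0,0],[0,0,0],[0,0,0],[0,0,0],[0,0,0]], fingers=1)

```text
time: 12.02
tool_pos: [0.5783, 0.0488, 0.1364]
tcp_rot: [1.209, 1.209, -1.208]
wrist_force: [0.5, 1.0, -0.5]
width: 0.999
```

carry_out(offset=[[0,1.49,2.97],[0,1.49,2.97],[0,1.49,2.97],[0,1.49,2.97],[0,1.49,2.97]], delta_rot=[[0,0,0],[0,0,0],[0,0,0],[0,0,0],[0,0,0]])

```text
time: 12.43
tool_pos: [0.6527, -0.1, 0.1362]
tcp_rot: [1.21, 1.209, -1.209]
wrist_force: [0.3, 0.7, 0.6]
width: 0.993
```

carry_out(offset=[[0,0,0],[0,0,0],[0,0,0],[0,0,0],[0,0,0]], delta_rot=[[-6.9,0,0],[-6.9,0,0],[-6.9,0,0],[-6.9,0,0],[-6.9,0,0]])

```text
time: 12.85
tool_pos: [0.6521, -0.0986, 0.1359]
tcp_rot: [0.751, 1.437, -0.751]
wrist_force: [0.7, 0.0, 0.3]
width: 0.999
```

carry_out(offset=[[0,0,0],[0,0,0],[0,0,0],[0,0,0],[0,0,0]], delta_rot=[[-6.9,0,0],[-6.9,0,0],[-6.9,0,0],[-6.9,0,0],[-6.9,0,0]])

```text
time: 13.27
tool_pos: [0.6521, -0.0984, 0.1361]
tcp_rot: [0.283, 1.552, -0.283]
wrist_force: [-0.0, -0.6, -0.6]
width: 1.002
```

carry_out(offset=[[0,0,0],[0,0,0],[0,0,0],[0,0,0],[0,0,0]], delta_rot=[[-6.9,0,0],[-6.9,0,0],[-6.9,0,0],[-6.9,0,0],[-6.9,0,0]])

```text
time: 13.68
tool_pos: [0.6522, -0.0984, 0.136]
tcp_rot: [-0.19, 1.562, 0.19]
wrist_force: [0.5, 0.2, -0.3]
width: 0.997
```

carry_out(offset=[[0,0,0],[0,0,0],[0,0,0],[0,0,0],[0,0,0]], delta_rot=[[0,0,0],[0,0,0],[0,0,0],[0,0,0],[0,0,0]])

```text
time: 14.1
tool_pos: [0.6521, -0.0984, 0.1354]
tcp_rot: [-0.184, 1.563, 0.184]
wrist_force: [0.2, 0.5, 0.0]
width: 1.0
```

```bash
cat >> h.py <<'E'
def togo(x,y,z,yaw):
    "cm in tool axes and turn (deg about tool x) to a tool-down target with tool z at yaw"
    s=read_state();R=Rn.from_rotvec(s['tcp_rot']).as_matrix();a=np.radians(yaw)
    Z=np.array([np.cos(a),np.sin(a),0]);X=np.array([0,0,-1.]);G=np.c_[X,np.cross(Z,X),Z]
    print('shift cm',(R.T@(np.array([x,y,z])-s['tool_pos'])*100).round(2),'turn',np.degrees(Rn.from_matrix(R.T@G).as_rotvec()).round(1),'t',s['time'].round(1),'pos',s['tool_pos'].round(4),'yaw now',np.degrees(np.arctan2(R[1,2],R[0,2])).round(1))
E
python3 -c "
from h import *
snap('w6');togo(.6527,-.0985,.010,13.6)"
```

```text
14.1 [ 0.6521 -0.0984  0.1354] [[0.0, -0.232, 0.973], [-0.0, 0.973, 0.232], [-1.0, -0.0, 0.0]]Traceback (most recent call last):
  File "<string>", line 3, in <module>
    snap('w6');togo(.6527,-.0985,.010,13.6)
               ~~~~^^^^^^^^^^^^^^^^^^^^^^^^
  File "h.py", line 30, in togo
    print('shift cm',(R.T@(np.array([x,y,z])-s['tool_pos'])*100).round(2),'turn',np.degrees(Rn.from_matrix(R.T@G).as_rotvec()).round(1),'t',s['time'].round(1),'pos',s['tool_pos'].round(4),'yaw now',np.degrees(np.arctan2(R[1,2],R[0,2])).round(1))
                                                                                                                                            ^^^^^^^^^^^^^^^
AttributeError: 'float' object has no attribute 'round'
```

View pics/w6.png

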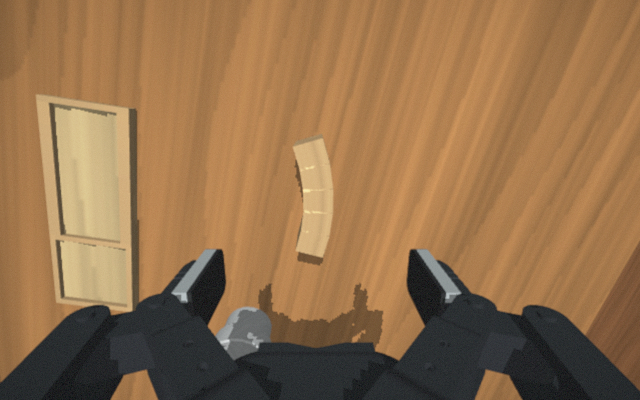

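The caul sits lengthwise and centred between the fingers (columns 294–332 against a midline of about 316). I'll go down and grip.

carry_out(offset=[[3,0,0],[3,0,0],[3,0,0],[2.2,0,0],[1.3,0,0]], delta_rot=[[0,0,0],[0,0,0],[0,0,0],[0,0,0],[0,0,0]])

```text
time: 14.57
tool_pos: [0.6497, -0.0979, 0.0067]
tcp_rot: [-0.183, 1.568, 0.186]
wrist_force: [-1.0, 1.1, -0.8]
width: 1.0
```

carry_out(offset=[[0,0,0],[0,0,0],[0,0,0],[0,0,0],[0,0,0]], delta_rot=[[0,0,0],[0,0,0],[0,0,0],[0,0,0],[0,0,0]])

```text
time: 14.98
tool_pos: [0.6539, -0.0987, 0.0125]
tcp_rot: [-0.186, 1.559, 0.184]
wrist_force: [-0.2, 0.1, 0.1]
width: 1.004
```

carry_out(offset=[[0,0,0],[0,0,0],[0,0,0],[0,0,0],[0,0,0]], delta_rot=[[0,0,0],[0,0,0],[0,0,0],[0,0,0],[0,0,0]], fingers=-1, newtons=40)

```text
time: 15.4
tool_pos: [0.6521, -0.0984, 0.0103]
tcp_rot: [-0.185, 1.563, 0.185]
wrist_force: [0.4, -0.6, -0.5]
width: 0.297
```

carry_out(offset=[[0,0,0],[0,0,0],[0,0,0],[0,0,0],[0,0,0]], delta_rot=[[0,0,0],[0,0,0],[0,0,0],[0,0,0],[0,0,0]])

```text
time: 15.82
tool_pos: [0.6524, -0.0984, 0.0105]
tcp_rot: [-0.185, 1.562, 0.185]
wrist_force: [0.8, 0.1, 1.2]
width: 0.274
```

```bash
sed -i "s/s\['time'\].round(1)/round(float(s['time']),1)/" h.py; python3 -c "
from h import *
togo(.435,.1726,.12,-1.2)"
```

```text
shift cm [-10.97  31.43 -14.81] turn [14.7  0.   0. ] t 15.8 pos [ 0.6524 -0.0984  0.0105] yaw now 13.5
```

carry_out(offset=[[-1,0,0],[-2,0,0],[-3,0,0],[-3,0,0],[-2,0,0]], delta_rot=[[0,0,0],[0,0,0],[0,0,0],[0,0,0],[0,0,0]])

```text
time: 16.23
tool_pos: [0.6528, -0.0986, 0.1235]
tcp_rot: [-0.186, 1.561, 0.184]
wrist_force: [0.4, -0.8, -0.4]
width: 0.273
```

carry_out(offset=[[0,1.2,-0.6],[0,2,-0.9],[0,3,-1.4],[0,3.4,-1.6],[0,3.4,-1.6]], delta_rot=[[0,0,0],[0,0,0],[0,0,0],[0,0,0],[0,0,0]])

```text
time: 16.65
tool_pos: [0.5599, 0.0148, 0.1191]
tcp_rot: [-0.184, 1.565, 0.185]
wrist_force: [-0.6, 1.4, -0.5]
width: 0.275
```

carry_out(offset=[[0,3.4,-1.6],[0,3.4,-1.6],[0,3.4,-1.6],[0,3.4,-1.6],[0,2.6,-1.3]], delta_rot=[[0,0,0],[0,0,0],[0,0,0],[0,0,0],[0,0,0]])

```text
time: 17.07
tool_pos: [0.446, 0.1548, 0.1191]
tcp_rot: [-0.185, 1.566, 0.186]
wrist_force: [-0.4, 0.1, -0.5]
width: 0.281
```

carry_out(offset=[[0,1.6,-1],[0,0,0],[0,0,0],[0,0,0],[0,0,0]], delta_rot=[[0,0,0],[3.7,0,0],[3.7,0,0],[3.7,0,0],[3.6,0,0]])

```text
time: 17.48
tool_pos: [0.4343, 0.1666, 0.1192]
tcp_rot: [0.018, 1.573, -0.019]
wrist_force: [0.7, -0.2, -0.1]
width: 0.277
```

carry_out(offset=[[0,0,0],[0,0,0],[0,0,0],[0,0,0],[0,0,0]], delta_rot=[[0,0,0],[0,0,0],[0,0,0],[0,0,0],[0,0,0]])

```text
time: 17.9
tool_pos: [0.4361, 0.1665, 0.1201]
tcp_rot: [0.016, 1.571, -0.016]
wrist_force: [-0.7, -0.2, -0.7]
width: 0.277
```

```bash
python3 -c "
from h import *
snap('w7');togo(.435,.1726,.0175,-1.2)"
```

```text
17.9 [0.4361 0.1665 0.1201] [[-0.0, 0.02, 1.0], [-0.0, 1.0, -0.02], [-1.0, -0.0, -0.0]]
shift cm [10.27  0.61 -0.14] turn [ 0. -0.  0.] t 17.9 pos [0.4362 0.1665 0.1202] yaw now -1.2
```

View pics/w7.png

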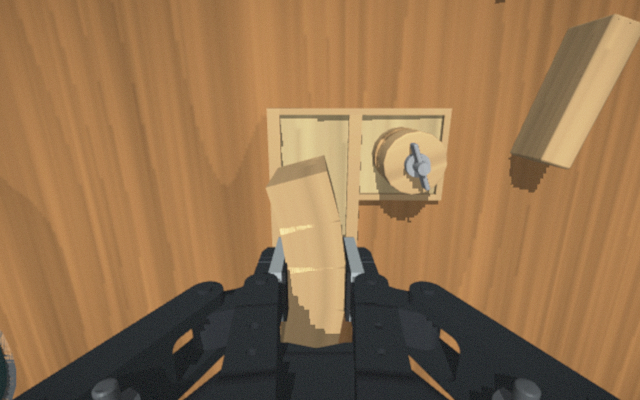

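The clamp stands upright in its well (disc at (412,162)), and the held caul's far end leans left, more than I'd expect from the arc alone. I'll measure its yaw from the depth data.

```bash
python3 - <<'E'
from h import *
W=cloud('w7')
m=(abs(W[...,2]-.149)<.005)&(abs(W[...,0]-.436)<.05)&(abs(W[...,1]-.18)<.06)
p=W[m]
print(len(p),p.mean(0).round(4))
for y in np.arange(.14,.225,.006):
    q=p[abs(p[:,1]-y)<.003]
    if len(q)>3: print(round(y,3),q[:,0].min().round(4),q[:,0].max().round(4),len(q))
# clamp in tray: top disc
m=(abs(W[...,2]-.052)<.004)&(abs(W[...,0]-.505)<.04)&(abs(W[...,1]-.2)<.04)
q=W[m];r=cv2.minAreaRect(q[:,:2].astype(np.float32)*1000);print('clamp',len(q),q.mean(0).round(4),np.round(r[0],1),np.round(r[1],1))
m=(abs(W[...,2]-.009)<.005)&(abs(W[...,0]-.47)<.1)&(abs(W[...,1]-.19)<.07)
q=W[m];print('tray max',np.percentile(q,99.5,axis=0).round(4),'min x',np.percentile(q[:,0],.5).round(4))
E
```

```text
10682 [0.4337 0.1785 0.1477]
0.14 0.4194 0.4447 567
0.146 0.4211 0.446 652
0.152 0.4222 0.4468 654
0.158 0.4233 0.447 716
0.164 0.4234 0.4471 721
0.17 0.4235 0.4609 790
0.176 0.41 0.4606 1339
0.182 0.4224 0.4471 816
0.188 0.4217 0.4462 845
0.194 0.4204 0.4454 892
0.2 0.4188 0.4447 935
0.206 0.4173 0.4431 989
0.212 0.4172 0.4417 713
0.218 0.438 0.4403 15
clamp 2503 [0.502  0.2009 0.0518] [503.2 199.6] [43.1 43. ]
tray max [0.5414 0.2368 0.011 ] min x 0.3962
```

carry_out(offset=[[3,0.5,-0.1],[3,0,0],[2.3,0,0],[1.2,0,0],[0.7,0,0]], delta_rot=[[0,0,0],[0,0,0],[0,0,0],[0,0,0],[0,0,0]])

```text
time: 18.37
tool_pos: [0.4335, 0.1709, 0.0162]
tcp_rot: [0.015, 1.575, -0.017]
wrist_force: [-9.6, -4.5, 50.1]
width: 0.273
```

carry_out(offset=[[0,0,0],[0,0,0],[0,0,0],[0,0,0],[0,0,0]], delta_rot=[[0,0,0],[0,0,0],[0,0,0],[0,0,0],[0,0,0]])

```text
time: 18.78
tool_pos: [0.4361, 0.1718, 0.0189]
tcp_rot: [0.017, 1.569, -0.016]
wrist_force: [-0.9, 0.1, -1.6]
width: 0.276
```

carry_out(offset=[[0.1,0,0],[0,0,0],[0,0,0],[0,0,0],[0,0,0]], delta_rot=[[0,0,0],[0,0,0],[0,0,0],[0,0,0],[0,0,0]])

```text
time: 19.2
tool_pos: [0.4354, 0.1716, 0.0173]
tcp_rot: [0.016, 1.571, -0.016]
wrist_force: [-0.9, 0.4, -0.5]
width: 0.279
```

carry_out(offset=[[0.05,0,0],[0,0,0],[0.05,0,0],[0,0,0],[0,0,0]], delta_rot=[[0,0,0],[0,0,0],[0,0,0],[0,0,0],[0,0,0]])

```text
time: 19.62
tool_pos: [0.4354, 0.1715, 0.0162]
tcp_rot: [0.016, 1.571, -0.016]
wrist_force: [-0.4, -0.7, -0.7]
width: 0.277
```

carry_out(offset=[[0,0,0],[0,0,0],[0,0,0],[0,0,0],[0,0,0]], delta_rot=[[0,0,0],[0,0,0],[0,0,0],[0,0,0],[0,0,0]], fingers=0.1)

```text
time: 20.03
tool_pos: [0.4355, 0.1716, 0.0164]
tcp_rot: [0.016, 1.571, -0.016]
wrist_force: [-0.1, -0.2, 0.8]
width: 0.547
```

carry_out(offset=[[-1,0,0],[-2,0,0],[-3,0,0],[-3,0,0],[-3,0,0]], delta_rot=[[0,0,0],[0,0,0],[0,0,0],[0,0,0],[0,0,0]])

```text
time: 20.45
tool_pos: [0.435, 0.1714, 0.138]
tcp_rot: [0.016, 1.571, -0.017]
wrist_force: [0.8, 0.2, -0.0]
width: 0.551
```

carry_out(offset=[[-2,0,0],[0,0,0],[0,0,0],[0,0,0],[0,0,0]], delta_rot=[[0,0,0],[0,0,0],[0,0,0],[0,0,0],[0,0,0]], fingers=1)

```text
time: 20.87
tool_pos: [0.4341, 0.1711, 0.1548]
tcp_rot: [0.016, 1.574, -0.017]
wrist_force: [-0.3, -0.6, -0.0]
width: 0.998
```

```bash
python3 -c "
from h import *
snap('w8');togo(.6145,-.2616,.20,-99)
W=cloud('w8')
m=(abs(W[...,2]-.044)<.005)&(abs(W[...,0]-.435)<.05)&(abs(W[...,1]-.18)<.07)
q=W[m];r=cv2.minAreaRect(q[:,:2].astype(np.float32)*1000);print('cc',len(q),q.mean(0).round(4),q.min(0).round(4),q.max(0).round(4),np.round(r[0],1),np.round(r[1],1),r[2])
"
```

```text
20.87 [0.4341 0.1711 0.1548] [[-0.003, 0.021, 1.0], [-0.001, 1.0, -0.021], [-1.0, -0.001, -0.003]]
shift cm [ -4.55 -42.89  18.93] turn [97.8 -0.1  0.2] t 20.9 pos [0.4341 0.1711 0.1546] yaw now -1.2
cc 3163 [0.4329 0.1738 0.0439] [0.4143 0.121  0.0391] [0.485  0.2203 0.0489] [450.  170.2] [99.4 68.9] 88.23416137695312
```

The curved caul is in place (top z .044 plus the 2 mm bias, y span .121–.220). Next is the pot: I'll go above it, turn square to the tabs and look.

carry_out(offset=[[-0.9,-2.86,1.26],[-0.9,-2.86,1.26],[-0.9,-2.86,1.26],[-0.9,-2.86,1.26],[-0.9,-2.86,1.26]], delta_rot=[[0,0,0],[0,0,0],[0,0,0],[0,0,0],[0,0,0]])

```text
time: 21.33
tool_pos: [0.4948, 0.026, 0.2001]
tcp_rot: [0.016, 1.574, -0.016]
wrist_force: [-0.4, -0.2, -0.7]
width: 1.003
```

carry_out(offset=[[0,-2.86,1.26],[0,-2.86,1.26],[0,-2.86,1.26],[0,-2.86,1.26],[0,-2.86,1.26]], delta_rot=[[0,0,0],[0,0,0],[0,0,0],[0,0,0],[0,0,0]])

```text
time: 21.75
tool_pos: [0.5548, -0.1184, 0.1994]
tcp_rot: [0.017, 1.574, -0.016]
wrist_force: [0.4, 0.8, 1.2]
width: 1.002
```

carry_out(offset=[[0,-2.86,1.26],[0,-2.86,1.26],[0,-2.86,1.26],[0,-2.86,1.26],[0,-2.86,1.26]], delta_rot=[[0,0,0],[0,0,0],[0,0,0],[0,0,0],[0,0,0]])

```text
time: 22.17
tool_pos: [0.6149, -0.2624, 0.199]
tcp_rot: [0.018, 1.574, -0.015]
wrist_force: [0.0, 0.1, 0.4]
width: 1.004
```

carry_out(offset=[[0,0,0],[0,0,0],[0,0,0],[0,0,0],[0,0,0]], delta_rot=[[6.5,0,0],[6.5,0,0],[6.5,0,0],[6.5,0,0],[6.5,0,0]])

```text
time: 22.58
tool_pos: [0.6144, -0.2611, 0.1988]
tcp_rot: [0.466, 1.524, -0.465]
wrist_force: [0.5, 0.1, -0.2]
width: 1.001
```

carry_out(offset=[[0,0,0],[0,0,0],[0,0,0],[0,0,0],[0,0,0]], delta_rot=[[6.5,0,0],[6.5,0,0],[6.5,0,0],[6.5,0,0],[6.5,0,0]])

```text
time: 23.0
tool_pos: [0.6145, -0.2609, 0.1989]
tcp_rot: [0.902, 1.379, -0.903]
wrist_force: [0.2, 0.9, 0.6]
width: 0.997
```

carry_out(offset=[[0,0,0],[0,0,0],[0,0,0],[0,0,0],[0,0,0]], delta_rot=[[6.5,0,0],[6.5,0,0],[6.5,0,0],[6.5,0,0],[6.5,0,0]])

```text
time: 23.42
tool_pos: [0.6145, -0.2609, 0.199]
tcp_rot: [1.324, 1.134, -1.326]
wrist_force: [0.0, 0.2, 0.2]
width: 1.0
```

carry_out(offset=[[0,0,0],[0,0,0],[0,0,0],[0,0,0],[0,0,0]], delta_rot=[[0,0,0],[0,0,0],[0,0,0],[0,0,0],[0,0,0]])

```text
time: 23.83
tool_pos: [0.6153, -0.2613, 0.201]
tcp_rot: [1.319, 1.135, -1.32]
wrist_force: [0.6, -1.1, -0.4]
width: 0.998
```

```bash
python3 - <<'E'
from h import *
snap('w9');togo(.6145,-.2616,.15,-99)
from scipy.optimize import least_squares
W=cloud('w9')
for lo,hi in [(.077,.086),(.046,.054)]:
    m=(abs(W[...,0]-.615)<.06)&(abs(W[...,1]+.263)<.055)&(W[...,2]>lo)&(W[...,2]<hi)
    p=W[m][:,:2];c=np.median(p,0)
    c=least_squares(lambda a:np.hypot(*(p-a[:2]).T)-a[2],[c[0],c[1],.028],loss='soft_l1',f_scale=.001).x
    q=p-c[:2];r=np.hypot(*q.T);t=q[r>.036];print(lo,len(p),c.round(4),len(t),np.degrees(np.arctan2(t[:,1].mean(),t[:,0].mean())).round(1) if len(t) else '',r.max().round(3))
E
```

```text
23.83 [ 0.6153 -0.2613  0.201 ] [[-0.0, 0.989, -0.15], [0.0, -0.15, -0.989], [-1.0, -0.0, -0.0]]
shift cm [ 5.12 -0.08  0.05] turn [ 0.4 -0.   0. ] t 23.9 pos [ 0.6154 -0.2612  0.2012] yaw now -98.6
0.077 914 [ 0.6155 -0.2624  0.0283] 129 168.8 0.045
0.046 481 [ 0.6245 -0.2633  0.0277] 43 -4.0 0.038
```

View pics/w9.png

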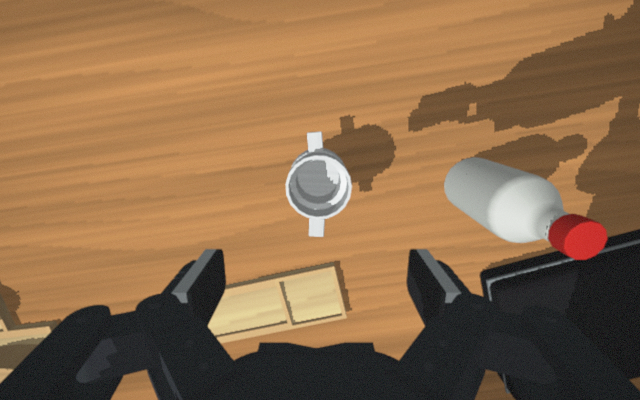

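The pot rim is at (318,186), centred between the fingers. The tabs at (316,142) and (317,228) are square to the jaws, and the bottle is well clear. I'll descend gently.

carry_out(offset=[[2,0,0.07],[3,0,0],[3,0,0],[2,0,0],[1,0,0]], delta_rot=[[0,0,0],[0,0,0],[0,0,0],[0,0,0],[0,0,0]])

```text
time: 24.3
tool_pos: [0.613, -0.2609, 0.0874]
tcp_rot: [1.319, 1.139, -1.323]
wrist_force: [-0.8, 0.9, 0.3]
width: 0.998
```

carry_out(offset=[[0.7,0,0],[0.7,0,0],[0.7,0,0],[0.5,0,0],[0.3,0,0]], delta_rot=[[0,0,0],[0,0,0],[0,0,0],[0,0,0],[0,0,0]])

```text
time: 24.72
tool_pos: [0.6158, -0.2622, 0.0626]
tcp_rot: [1.32, 1.133, -1.319]
wrist_force: [-0.3, -0.4, 0.5]
width: 0.997
```

carry_out(offset=[[0,0,0],[0,0,0],[0,0,0],[0,0,0],[0,0,0]], delta_rot=[[0,0,0],[0,0,0],[0,0,0],[0,0,0],[0,0,0]])

```text
time: 25.13
tool_pos: [0.6156, -0.2621, 0.0628]
tcp_rot: [1.32, 1.133, -1.32]
wrist_force: [0.5, -0.3, 0.3]
width: 1.0
```

```bash
python3 -c "
from h import *
togo(.6153,-.262,.057,-98.6)"
```

```text
shift cm [ 0.58 -0.03 -0.01] turn [-0.1  0.  -0. ] t 25.1 pos [ 0.6156 -0.2621  0.0628] yaw now -98.7
```

carry_out(offset=[[0.2,0,0],[0.2,0,0],[0.1,0,0],[0,0,0],[0,0,0]], delta_rot=[[0,0,0],[0,0,0],[0,0,0],[0,0,0],[0,0,0]])

```text
time: 25.55
tool_pos: [0.6151, -0.2619, 0.057]
tcp_rot: [1.32, 1.134, -1.32]
wrist_force: [-0.5, -1.0, -0.7]
width: 1.0
```

carry_out(offset=[[0,0,0],[0,0,0],[0,0,0],[0,0,0],[0,0,0]], delta_rot=[[0,0,0],[0,0,0],[0,0,0],[0,0,0],[0,0,0]], fingers=-1, newtons=40)

```text
time: 25.97
tool_pos: [0.6157, -0.2622, 0.0578]
tcp_rot: [1.32, 1.133, -1.32]
wrist_force: [1.9, -0.9, 2.9]
width: 0.67
```

carry_out(offset=[[0,0,0],[0,0,0],[0,0,0],[0,0,0],[0,0,0]], delta_rot=[[0,0,0],[0,0,0],[0,0,0],[0,0,0],[0,0,0]])

```text
time: 26.38
tool_pos: [0.6157, -0.2622, 0.0577]
tcp_rot: [1.32, 1.133, -1.32]
wrist_force: [-0.0, 0.0, 3.4]
width: 0.67
```

carry_out(offset=[[-0.15,0,0],[-0.15,0,0],[-0.2,0,0],[0,0,0],[0,0,0]], delta_rot=[[0,0,0],[0,0,0],[0,0,0],[0,0,0],[0,0,0]])

```text
time: 26.8
tool_pos: [0.615, -0.2618, 0.062]
tcp_rot: [1.32, 1.134, -1.321]
wrist_force: [-0.2, -0.5, -0.8]
width: 0.673
```

```bash
python3 -c "
from h import *
s=read_state();print(s['wrist_force'].round(2))
snap('w10')
p=cv2.imread('pics/w10.png')
T=np.load('w10.npz')['T'];W=cloud('w10')
print('low tab proj',wproj(T,[.659,-.265,.052]))
m=(W[...,0]>.652)&(W[...,0]<.667)&(abs(W[...,1]+.265)<.012)&(W[...,2]>.03)&(W[...,2]<.08)
print(len(W[m]),W[m].mean(0).round(4), 'before:')
W=cloud('w9');m=(W[...,0]>.652)&(W[...,0]<.667)&(abs(W[...,1]+.265)<.012)&(W[...,2]>.03)&(W[...,2]<.08);print(len(W[m]),W[m].mean(0).round(4))
"
```

```text
[-0.17 -0.45 -0.78]
26.8 [ 0.615  -0.2618  0.062 ] [[-0.001, 0.988, -0.151], [0.0, -0.151, -0.988], [-1.0, -0.001, -0.0]]
low tab proj (np.float64(309.4746792356666), np.float64(163.37435416084782))
618 [ 0.6577 -0.2656  0.0499] before:
178 [ 0.6574 -0.2653  0.05  ]
```

The lower pot's tab stayed put (z .050 before and after a 4 mm lift) and the wrist force matches about 80 g, so only the top pot is rising. I'll keep lifting and go to the tray.

carry_out(offset=[[-0.4,0,0],[-0.6,0,0],[-0.7,0,0],[-0.8,0,0],[-1,0,0]], delta_rot=[[0,0,0],[0,0,0],[0,0,0],[0,0,0],[0,0,0]])

```text
time: 27.27
tool_pos: [0.6152, -0.262, 0.0981]
tcp_rot: [1.32, 1.134, -1.32]
wrist_force: [-0.4, -0.4, -1.2]
width: 0.67
```

carry_out(offset=[[-1,0,0],[-1.2,0,0],[-1.2,0,0],[-1,0,0],[-0.6,0,0]], delta_rot=[[0,0,0],[0,0,0],[0,0,0],[0,0,0],[0,0,0]])

```text
time: 27.68
tool_pos: [0.6163, -0.2625, 0.15]
tcp_rot: [1.321, 1.131, -1.318]
wrist_force: [1.0, 0.3, -1.8]
width: 0.668
```

```bash
python3 -c "
from h import *
togo(.4595,-.231,.12,-98.7)"
```

```text
shift cm [  2.95 -15.98  -0.74] turn [ 0.   0.1 -0.2] t 27.7 pos [ 0.6163 -0.2625  0.15  ] yaw now -98.7
```

carry_out(offset=[[0,-0.8,0],[0,-1.4,0],[0,-2,0],[0,-2,-0.2],[0,-2,-0.2]], delta_rot=[[0,0,0],[0,0,0],[0,0,0],[0,0,0],[0,0,0]])

```text
time: 28.1
tool_pos: [0.5329, -0.2451, 0.1463]
tcp_rot: [1.32, 1.135, -1.321]
wrist_force: [0.2, 0.7, -1.1]
width: 0.669
```

carry_out(offset=[[0,-2,-0.2],[0,-2,-0.1],[0,-1.7,0],[0,-1.2,0],[0,-0.8,0]], delta_rot=[[0,0,0],[0,0,0],[0,0,0],[0,0,0],[0,0,0]])

```text
time: 28.52
tool_pos: [0.4571, -0.2304, 0.1466]
tcp_rot: [1.32, 1.135, -1.321]
wrist_force: [-0.0, 0.1, -0.8]
width: 0.67
```

carry_out(offset=[[0.5,0,0],[1,0,0],[1,0,0],[1,0,0],[0.5,0,0]], delta_rot=[[0,0,0],[0,0,0],[0,0,0],[0,0,0],[0,0,0]])

```text
time: 28.93
tool_pos: [0.4585, -0.2304, 0.1047]
tcp_rot: [1.32, 1.137, -1.322]
wrist_force: [0.2, 0.4, -1.0]
width: 0.674
```

carry_out(offset=[[0,0,0],[0,0,0],[0,0,0],[0,0,0],[0,0,0]], delta_rot=[[0,0,0],[0,0,0],[0,0,0],[0,0,0],[0,0,0]])

```text
time: 29.35
tool_pos: [0.4597, -0.2313, 0.1079]
tcp_rot: [1.32, 1.132, -1.32]
wrist_force: [0.7, 0.0, -2.1]
width: 0.666
```

```bash
python3 -c "
from h import *
snap('w11');togo(.4595,-.231,.034,-98.7)"
```

```text
29.35 [ 0.4597 -0.2313  0.1079] [[0.001, 0.989, -0.151], [-0.001, -0.151, -0.989], [-1.0, 0.001, 0.0]]
shift cm [ 7.39 -0.02 -0.03] turn [ 0.   0.  -0.1] t 29.4 pos [ 0.4596 -0.2313  0.1079] yaw now -98.7
```

View pics/w11.png

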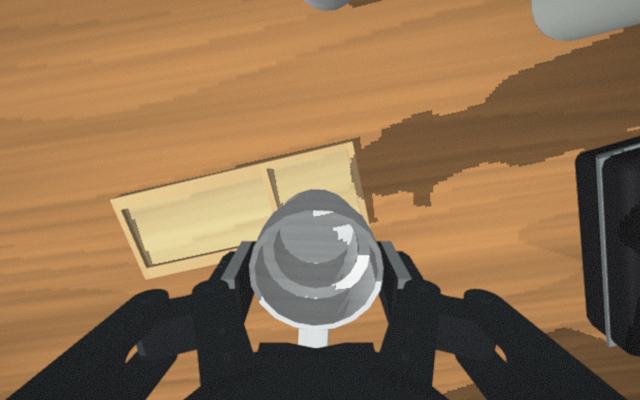

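The pot hangs upright over the square well (far corner at (357,140), divider at about (270,170)). I'll lower it.

carry_out(offset=[[1,0,0],[1.6,0,0],[1.6,0,0],[1,0,0],[0.6,0,0]], delta_rot=[[0,0,0],[0,0,0],[0,0,0],[0,0,0],[0,0,0]])

```text
time: 29.82
tool_pos: [0.458, -0.2303, 0.0473]
tcp_rot: [1.32, 1.136, -1.322]
wrist_force: [0.1, 0.2, -1.0]
width: 0.671
```

carry_out(offset=[[0.4,0,0],[0.4,0,0],[0.3,0,0],[0.2,0,0],[0,0,0]], delta_rot=[[0,0,0],[0,0,0],[0,0,0],[0,0,0],[0,0,0]])

```text
time: 30.23
tool_pos: [0.4593, -0.2311, 0.0363]
tcp_rot: [1.32, 1.133, -1.32]
wrist_force: [-0.1, 0.9, -0.8]
width: 0.671
```

carry_out(offset=[[0,0,0],[0,0,0],[0,0,0],[0,0,0],[0,0,0]], delta_rot=[[0,0,0],[0,0,0],[0,0,0],[0,0,0],[0,0,0]])

```text
time: 30.65
tool_pos: [0.4593, -0.2311, 0.0365]
tcp_rot: [1.32, 1.133, -1.32]
wrist_force: [0.4, -0.5, -0.9]
width: 0.672
```

```bash
python3 -c "
from h import *
togo(.4595,-.231,.034,-98.7);print(read_state()['wrist_force'].round(1))
W=cloud('w11');m=(abs(W[...,2]-.0095)<.004)&(W[...,0]<.52)&(W[...,0]>.38)&(abs(W[...,1]+.17)<.12)
q=W[m];r=cv2.minAreaRect(q[:,:2].astype(np.float32)*1000);print(np.round(r[0],1),np.round(r[1],1),r[2])"
```

```text
shift cm [ 0.25  0.02 -0.01] turn [ 0.  0. -0.] t 30.6 pos [ 0.4593 -0.2311  0.0365] yaw now -98.7
[ 0.4 -0.5 -0.9]
[ 454.6 -167.8] [ 76. 201.] 5.075149059295654
```

carry_out(offset=[[0.1,0,0],[0.05,0,0],[0.05,0,0],[0.05,0,0],[0,0,0]], delta_rot=[[0,0,0],[0,0,0],[0,0,0],[0,0,0],[0,0,0]])

```text
time: 31.07
tool_pos: [0.4592, -0.231, 0.0337]
tcp_rot: [1.32, 1.134, -1.32]
wrist_force: [0.5, -0.2, -1.1]
width: 0.673
```

carry_out(offset=[[0,0,0],[0,0,0],[0,0,0],[0,0,0],[0,0,0]], delta_rot=[[0,0,0],[0,0,0],[0,0,0],[0,0,0],[0,0,0]], fingers=0.9)

```text
time: 31.48
tool_pos: [0.4593, -0.2311, 0.0339]
tcp_rot: [1.32, 1.133, -1.32]
wrist_force: [-0.5, -0.0, 0.0]
width: 0.95
```

carry_out(offset=[[-1,0,0],[-2,0,0],[-3,0,0],[-3,0,0],[-3,0,0]], delta_rot=[[0,0,0],[0,0,0],[0,0,0],[0,0,0],[0,0,0]])

```text
time: 31.9
tool_pos: [0.4589, -0.2308, 0.1556]
tcp_rot: [1.32, 1.134, -1.32]
wrist_force: [0.6, -0.6, 0.4]
width: 0.952
```

carry_out(offset=[[-1,0,0],[0,0,0],[0,0,0],[0,0,0],[0,0,0]], delta_rot=[[0,0,0],[0,0,0],[0,0,0],[0,0,0],[0,0,0]], fingers=1)

```text
time: 32.32
tool_pos: [0.4577, -0.2302, 0.1615]
tcp_rot: [1.32, 1.138, -1.322]
wrist_force: [-0.4, -0.2, -1.0]
width: 1.001
```

```bash
python3 -c "
from h import *
snap('w12');togo(.6248,.2418,.165,-17.5)
W=cloud('w12');m=(abs(W[...,2]-.057)<.005)&(abs(W[...,0]-.46)<.06)&(abs(W[...,1]+.23)<.06)
q=W[m];print(len(q),q.mean(0).round(4),q.min(0).round(4),q.max(0).round(4))"
```

```text
32.32 [ 0.4577 -0.2302  0.1615] [[-0.004, 0.988, -0.151], [0.002, -0.151, -0.988], [-1.0, -0.004, -0.001]]
shift cm [ -0.31   9.37 -49.18] turn [-81.2  -0.2   0.1] t 32.4 pos [ 0.4578 -0.2302  0.1615] yaw now -98.7
1082 [ 0.4504 -0.2287  0.0557] [ 0.4147 -0.2592  0.052 ] [ 0.4899 -0.2019  0.0581]
```

carry_out(offset=[[0,0.4,-2],[0,0.62,-3.3],[0,0.62,-3.4],[0,0.62,-3.4],[0,0.62,-3.4]], delta_rot=[[0,0,0],[0,0,0],[0,0,0],[0,0,0],[0,0,0]])

```text
time: 32.78
tool_pos: [0.5104, -0.0807, 0.1622]
tcp_rot: [1.32, 1.135, -1.323]
wrist_force: [0.6, 0.4, 0.1]
width: 1.004
```

carry_out(offset=[[0,0.65,-3.4],[0,0.65,-3.4],[0,0.65,-3.4],[0,0.65,-3.4],[0,0.65,-3.4]], delta_rot=[[0,0,0],[0,0,0],[0,0,0],[0,0,0],[0,0,0]])

```text
time: 33.2
tool_pos: [0.5682, 0.0826, 0.162]
tcp_rot: [1.318, 1.135, -1.322]
wrist_force: [-0.1, -0.3, -0.4]
width: 0.999
```

carry_out(offset=[[0,0.65,-3.4],[0,0.65,-3.4],[0,0.65,-3.4],[0,0.65,-3.4],[0,0.6,-3]], delta_rot=[[0,0,0],[0,0,0],[0,0,0],[0,0,0],[0,0,0]])

```text
time: 33.62
tool_pos: [0.6251, 0.2422, 0.1616]
tcp_rot: [1.318, 1.135, -1.322]
wrist_force: [0.7, -0.9, -0.9]
width: 1.001
```

carry_out(offset=[[0,0,0],[0,0,0],[0,0,0],[0,0,0],[0,0,0]], delta_rot=[[-5.4,0,0],[-5.4,0,0],[-5.4,0,0],[-5.4,0,0],[-5.4,0,0]])

```text
time: 34.03
tool_pos: [0.6246, 0.2401, 0.1614]
tcp_rot: [0.965, 1.348, -0.97]
wrist_force: [0.2, 0.7, 0.2]
width: 1.002
```

carry_out(offset=[[0,0,0],[0,0,0],[0,0,0],[0,0,0],[0,0,0]], delta_rot=[[-5.4,0,0],[-5.4,0,0],[-5.4,0,0],[-5.4,0,0],[-5.4,0,0]])

```text
time: 34.45
tool_pos: [0.6247, 0.2399, 0.1615]
tcp_rot: [0.605, 1.487, -0.608]
wrist_force: [-0.2, 0.1, -0.3]
width: 1.0
```

carry_out(offset=[[0,0,0],[0,0,0],[0,0,0],[0,0,0],[0,0,0]], delta_rot=[[-5.4,0,0],[-5.4,0,0],[-5.4,0,0],[-5.4,0,0],[-5.4,0,0]])

```text
time: 34.87
tool_pos: [0.6247, 0.2399, 0.1615]
tcp_rot: [0.238, 1.561, -0.24]
wrist_force: [-0.2, -0.1, 0.4]
width: 0.998
```

carry_out(offset=[[0,0,0],[0,0,0],[0,0,0],[0,0,0],[0,0,0]], delta_rot=[[0,0,0],[0,0,0],[0,0,0],[0,0,0],[0,0,0]])

```text
time: 35.28
tool_pos: [0.6255, 0.2402, 0.1635]
tcp_rot: [0.243, 1.557, -0.243]
wrist_force: [0.3, 0.4, 0.5]
width: 0.998
```

```bash
python3 -c "
from h import *
snap('w13')
W=cloud('w13');m=(abs(W[...,2]-.038)<.005)&(abs(W[...,0]-.62)<.07)&(abs(W[...,1]-.24)<.07)
q=W[m];r=cv2.minAreaRect(q[:,:2].astype(np.float32)*1000);print(len(q),q.mean(0).round(4),np.round(r[0],1),np.round(r[1],1),r[2])
togo(r[0][0]/1e3,r[0][1]/1e3,.0105,-17.5)"
```

```text
35.28 [0.6255 0.2402 0.1635] [[-0.0, 0.305, 0.952], [-0.0, 0.952, -0.305], [-1.0, -0.0, -0.0]]
2908 [0.6258 0.2442 0.0378] [624.7 241.6] [99.7 23.9] 72.840087890625
shift cm [15.31  0.1  -0.13] turn [-0.2 -0.   0. ] t 35.3 pos [0.6256 0.2402 0.1636] yaw now -17.7
```

Measured again, the caul is at (.6247, .2416) at 72.8°, which agrees with the first estimate. I'll descend, grip and lift.

carry_out(offset=[[2.5,0.1,-0.1],[3.5,0,0],[3.5,0,0],[2.5,0,0],[1.5,0,0]], delta_rot=[[0,0,0],[0,0,0],[0,0,0],[0,0,0],[0,0,0]])

```text
time: 35.75
tool_pos: [0.6224, 0.2406, 0.0249]
tcp_rot: [0.241, 1.562, -0.245]
wrist_force: [-0.9, -0.1, 0.0]
width: 0.999
```

carry_out(offset=[[0.7,0,0],[0.5,0,0],[0.3,0,0],[0.2,0,0],[0,0,0]], delta_rot=[[0,0,0],[0,0,0],[0,0,0],[0,0,0],[0,0,0]])

```text
time: 36.17
tool_pos: [0.6262, 0.2419, 0.0132]
tcp_rot: [0.243, 1.555, -0.242]
wrist_force: [-0.1, -0.5, -0.4]
width: 0.998
```

carry_out(offset=[[0,0,0],[0,0,0],[0,0,0],[0,0,0],[0,0,0]], delta_rot=[[0,0,0],[0,0,0],[0,0,0],[0,0,0],[0,0,0]], fingers=-1, newtons=40)

```text
time: 36.58
tool_pos: [0.6252, 0.2415, 0.0121]
tcp_rot: [0.243, 1.557, -0.242]
wrist_force: [2.1, -0.9, 0.4]
width: 0.3
```

carry_out(offset=[[0,0,0],[0,0,0],[0,0,0],[0,0,0],[0,0,0]], delta_rot=[[0,0,0],[0,0,0],[0,0,0],[0,0,0],[0,0,0]])

```text
time: 37.0
tool_pos: [0.6254, 0.2417, 0.0122]
tcp_rot: [0.243, 1.556, -0.242]
wrist_force: [0.3, 0.4, 3.1]
width: 0.272
```

carry_out(offset=[[-1.5,0,0],[-3,0,0],[-3,0,0],[-3,0,0],[-1.5,0,0]], delta_rot=[[0,0,0],[0,0,0],[0,0,0],[0,0,0],[0,0,0]])

```text
time: 37.42
tool_pos: [0.6268, 0.2421, 0.1368]
tcp_rot: [0.244, 1.553, -0.24]
wrist_force: [1.8, 1.2, 0.8]
width: 0.271
```

```bash
python3 -c "
from h import *
togo(.4516,-.131,.13,4.8)"
```

```text
shift cm [  0.53 -40.87  -5.35] turn [-22.5   0.3  -0.1] t 37.4 pos [0.6268 0.2421 0.1368] yaw now -17.7
```

carry_out(offset=[[0,-1.2,-0.2],[0,-2,-0.3],[0,-2.9,-0.4],[0,-3.1,-0.4],[0,-3.1,-0.4]], delta_rot=[[0,0,0],[0,0,0],[0,0,0],[0,0,0],[0,0,0]])

```text
time: 37.83
tool_pos: [0.5687, 0.1277, 0.1299]
tcp_rot: [0.241, 1.561, -0.243]
wrist_force: [1.1, -0.3, -0.6]
width: 0.274
```

carry_out(offset=[[0,-3.1,-0.4],[0,-3.1,-0.4],[0,-3.1,-0.4],[0,-3.1,-0.4],[0,-3.1,-0.4]], delta_rot=[[0,0,0],[0,0,0],[0,0,0],[0,0,0],[0,0,0]])

```text
time: 38.25
tool_pos: [0.5021, -0.0137, 0.1301]
tcp_rot: [0.242, 1.561, -0.243]
wrist_force: [0.5, -0.5, 0.3]
width: 0.275
```

carry_out(offset=[[0,-3.1,-0.4],[0,-3.1,-0.4],[0,-3,-0.4],[0,-2.3,-0.3],[0,-1.6,-0.15]], delta_rot=[[0,0,0],[0,0,0],[0,0,0],[0,0,0],[0,0,0]])

```text
time: 38.67
tool_pos: [0.4462, -0.1334, 0.1301]
tcp_rot: [0.244, 1.561, -0.244]
wrist_force: [0.2, -0.4, -0.3]
width: 0.273
```

carry_out(offset=[[0,0,0],[0,0,0],[0,0,0],[0,0,0],[0,0,0]], delta_rot=[[-4.5,0,0],[-4.5,0,0],[-4.5,0,0],[-4.5,0,0],[-4.5,0,0]])

```text
time: 39.08
tool_pos: [0.4473, -0.1318, 0.1301]
tcp_rot: [-0.068, 1.573, 0.069]
wrist_force: [1.0, 0.3, 0.0]
width: 0.271
```

carry_out(offset=[[0,0,0],[0,0,0],[0,0,0],[0,0,0],[0,0,0]], delta_rot=[[0,0,0],[0,0,0],[0,0,0],[0,0,0],[0,0,0]])

```text
time: 39.5
tool_pos: [0.4494, -0.1319, 0.1316]
tcp_rot: [-0.065, 1.57, 0.065]
wrist_force: [-0.0, -0.0, -1.0]
width: 0.272
```

```bash
python3 -c "
from h import *
snap('w14');togo(.4516,-.131,.0185,4.8)
W=cloud('w14');z=read_state()['tool_pos'][2]+.028
m=(abs(W[...,2]-z+.002)<.005)&(abs(W[...,0]-.45)<.05)&(abs(W[...,1]+.13)<.07)
q=W[m];print(len(q),q.mean(0).round(4))
for y in (-.15,-.14,-.11,-.1,-.09):
    a=q[abs(q[:,1]-y)<.003]; print(y,a[:,0].min().round(4),a[:,0].max().round(4)) if len(a) else 0
print('ymax',q[:,1].max().round(4))"
```

```text
39.5 [ 0.4494 -0.1319  0.1316] [[-0.0, -0.083, 0.997], [0.0, 0.997, 0.083], [-1.0, 0.0, -0.0]]
shift cm [11.32  0.07  0.21] turn [-0. -0. -0.] t 39.5 pos [ 0.4496 -0.1319  0.1317] yaw now 4.8
10992 [ 0.4476 -0.1188  0.1572]
-0.15 0.4382 0.4622
-0.14 0.4374 0.4611
-0.11 0.4346 0.4587
-0.1 0.4342 0.4581
-0.09 0.4332 0.4575
ymax -0.0812
```

View pics/w14.png

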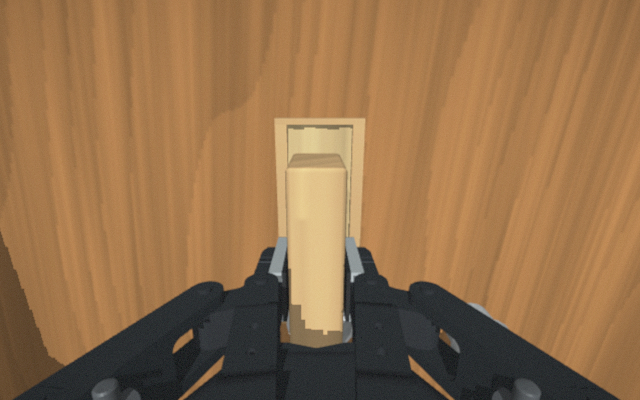

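The caul hangs straight above the long well (far end at (317,155), inside the strips at 275–365). I'll shift it 2 mm and lower it slowly.

carry_out(offset=[[1.5,0,0.2],[2.5,0,0],[2.5,0,0],[1.5,0,0],[1,0,0]], delta_rot=[[0,0,0],[0,0,0],[0,0,0],[0,0,0],[0,0,0]])

```text
time: 39.97
tool_pos: [0.4502, -0.1312, 0.0397]
tcp_rot: [-0.065, 1.573, 0.067]
wrist_force: [-0.6, 0.6, -0.8]
width: 0.274
```

carry_out(offset=[[0.6,0,0],[0.5,0,0],[0.4,0,0],[0.3,0,0],[0,0,0]], delta_rot=[[0,0,0],[0,0,0],[0,0,0],[0,0,0],[0,0,0]])

```text
time: 40.38
tool_pos: [0.452, -0.1318, 0.0239]
tcp_rot: [-0.066, 1.569, 0.066]
wrist_force: [-0.1, -0.6, -0.8]
width: 0.274
```

carry_out(offset=[[0.1,0,0],[0.1,0,0],[0,0,0],[0,0,0],[0,0,0]], delta_rot=[[0,0,0],[0,0,0],[0,0,0],[0,0,0],[0,0,0]])

```text
time: 40.8
tool_pos: [0.4519, -0.1318, 0.022]
tcp_rot: [-0.066, 1.569, 0.066]
wrist_force: [0.5, 0.1, -0.8]
width: 0.272
```

```bash
python3 -c "
from h import *
togo(.4516,-.131,.0185,4.8);print(read_state()['wrist_force'].round(1))"
```

```text
shift cm [ 0.35  0.08 -0.02] turn [0. 0. 0.] t 40.8 pos [ 0.4519 -0.1318  0.022 ] yaw now 4.8
[ 0.5  0.1 -0.8]
```

Another 3.5 mm down, then release and retreat over the middle for a final look.

carry_out(offset=[[0.1,0,0],[0.1,0,0],[0.1,0,0],[0.05,0,0],[0,0,0]], delta_rot=[[0,0,0],[0,0,0],[0,0,0],[0,0,0],[0,0,0]])

```text
time: 41.22
tool_pos: [0.4516, -0.1317, 0.0182]
tcp_rot: [-0.066, 1.57, 0.066]
wrist_force: [0.4, 0.0, 0.3]
width: 0.271
```

carry_out(offset=[[0,0,0],[0,0,0],[0,0,0],[0,0,0],[0,0,0]], delta_rot=[[0,0,0],[0,0,0],[0,0,0],[0,0,0],[0,0,0]], fingers=0.1)

```text
time: 41.63
tool_pos: [0.4518, -0.1317, 0.0183]
tcp_rot: [-0.066, 1.57, 0.066]
wrist_force: [0.2, -0.5, 0.2]
width: 0.55
```

carry_out(offset=[[-1,0,0],[-2,0,0],[-3,0,0],[-3.5,0,0],[-3.5,0,0]], delta_rot=[[0,0,0],[0,0,0],[0,0,0],[0,0,0],[0,0,0]])

```text
time: 42.05
tool_pos: [0.4509, -0.1314, 0.1498]
tcp_rot: [-0.065, 1.571, 0.066]
wrist_force: [1.4, -1.3, 0.5]
width: 0.549
```

carry_out(offset=[[-3,1.5,1.5],[-3,3,2],[-3,3,2],[-3,3,2],[-2,2,1]], delta_rot=[[0,0,0],[0,0,0],[0,0,0],[0,0,0],[0,0,0]])

```text
time: 42.47
tool_pos: [0.5218, -0.0087, 0.2822]
tcp_rot: [-0.066, 1.565, 0.066]
wrist_force: [0.4, 0.4, 0.6]
width: 0.548
```

carry_out(offset=[[-2,0,0],[0,0,0],[0,0,0],[0,0,0],[0,0,0]], delta_rot=[[6.9,0,0],[6.9,0,0],[6.9,0,0],[6.9,0,0],[6.9,0,0]])

```text
time: 42.88
tool_pos: [0.5199, -0.0104, 0.2993]
tcp_rot: [0.411, 1.531, -0.41]
wrist_force: [-0.8, 0.3, -0.1]
width: 0.551
```

carry_out(offset=[[0,0,0],[0,0,0],[0,0,0],[0,0,0],[0,0,0]], delta_rot=[[6.9,0,0],[6.9,0,0],[6.9,0,0],[6.9,0,0],[6.9,0,0]])

```text
time: 43.3
tool_pos: [0.5198, -0.0106, 0.299]
tcp_rot: [0.876, 1.387, -0.876]
wrist_force: [-1.1, 0.1, 0.1]
width: 0.548
```

carry_out(offset=[[0,0,0],[0,0,0],[0,0,0],[0,0,0],[0,0,0]], delta_rot=[[6.9,0,0],[6.9,0,0],[6.9,0,0],[5,0,0],[0,0,0]])

```text
time: 43.72
tool_pos: [0.5199, -0.0106, 0.299]
tcp_rot: [1.21, 1.209, -1.209]
wrist_force: [0.1, 0.1, 0.2]
width: 0.55
```

carry_out(offset=[[0,0,0],[0,0,0],[0,0,0],[0,0,0],[0,0,0]], delta_rot=[[0,0,0],[0,0,0],[0,0,0],[0,0,0],[0,0,0]])

```text
time: 44.13
tool_pos: [0.52, -0.0106, 0.2982]
tcp_rot: [1.207, 1.21, -1.207]
wrist_force: [0.0, 0.2, 0.1]
width: 0.55
```

```bash
python3 - <<'E'
from h import *
snap('w15')
W=cloud('w15')
def tray(p,c,yaw):
    a=np.radians(yaw);R=np.array([[np.cos(a),np.sin(a)],[-np.sin(a),np.cos(a)]]);return (R@(np.array(p)-c)).round(4)
S=((.4546,-.1678),4.8);L=((.468,.172),-1.2)
for n,z,x,y,dx,dy,t in [('sc',.044,.4518,-.133,.035,.055,S),('pot',.056,.4595,-.231,.036,.036,S),('cc',.044,.434,.172,.035,.06,L),('clamp',.052,.504,.199,.03,.035,L),('lowrim',.05,.617,-.262,.06,.045,S)]:
    m=(abs(W[...,2]-z)<.004)&(abs(W[...,0]-x)<dx)&(abs(W[...,1]-y)<dy);q=W[m]
    if len(q)<20: print(n,'few');continue
    r=cv2.minAreaRect(q[:,:2].astype(np.float32)*1000)
    print(n,len(q),'z med',np.median(q[:,2]).round(4),'spread',np.percentile(q[:,2],[5,95]).round(4),'rect',np.round(r[0],1),np.round(r[1],1),round(r[2],1),'in tray',tray(np.array(r[0])/1e3,*t))
# low pot circle
from scipy.optimize import least_squares
m=(abs(W[...,2]-.05)<.004)&(abs(W[...,0]-.617)<.06)&(abs(W[...,1]+.262)<.045);p=W[m][:,:2]
print(least_squares(lambda a:np.hypot(*(p-a[:2]).T)-a[2],[.616,-.262,.028],loss='soft_l1',f_scale=.001).x.round(4))
p,d=read_camera('top');a=np.load('top0.npz')['p']
cv2.imwrite('pics/topcmp.png',cv2.resize(np.vstack([a[150:260,160:480],p[150:260,160:480]])[:,:,::-1],None,fx=2.5,fy=2.5,interpolation=cv2.INTER_CUBIC))
E
```

```text
44.13 [ 0.52   -0.0106  0.2982] [[-0.0, 1.0, 0.002], [0.0, 0.002, -1.0], [-1.0, -0.0, -0.0]]
sc 1257 z med 0.0439 spread [0.0421 0.0452] rect [ 450.3 -130.4] [24.4 99.6] 4.4 in tray [-0.0011  0.0376]
pot 471 z med 0.0555 spread [0.0524 0.057 ] rect [ 458.9 -230.2] [60.5 57.5] 27.6 in tray [-0.0009 -0.0625]
cc 1230 z med 0.0444 spread [0.0426 0.0457] rect [430.8 171.7] [100.2  31.5] 88.2 in tray [-0.0372 -0.001 ]
clamp 742 z med 0.0523 spread [0.0504 0.0536] rect [503.1 200.1] [43.  43.2] 31.5 in tray [0.0345 0.0288]
lowrim 743 z med 0.0493 spread [0.0467 0.0508] rect [ 622.2 -259.2] [70.9 58.6] 28.7 in tray [ 0.1594 -0.1051]
[ 0.6182 -0.2619  0.0283]
```

View pics/w15.png

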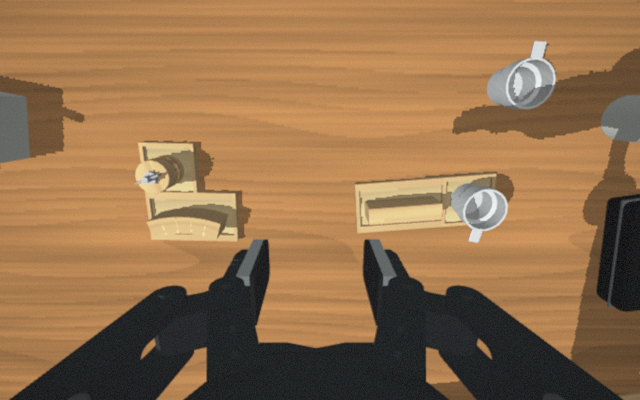

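View pics/topcmp.png

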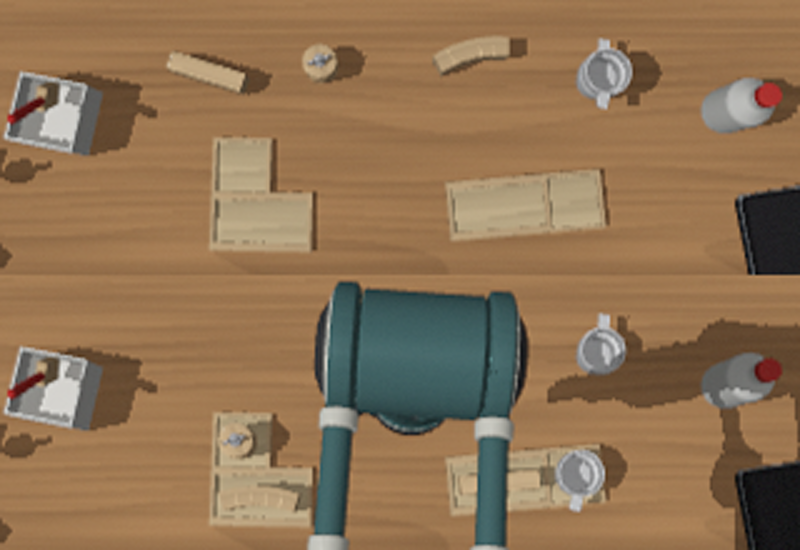

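All four things stand in their wells, the lower pot, bottle and tub look unmoved, and the gripper is clear of everything. I'll hand it in.

```bash
python3 -c "
from h import *
s=read_state();print(s['time'],abs(s['joint_vel']).max().round(4));print(finish_job())"
```

```text
44.2333 0.0017
the job is handed in; nothing more can be done
None
```

I placed all four things in their wells and handed the job in at 44 s; `finish_job` gives no verdict, so the result rests on my own last checks.

Offsets from the well centres, from the final wrist depth image (good to about 2 mm):

| Thing | Tray x (mm) | Tray y (mm) |
|---|---|---|
| Straight caul | −1 | +3 |
| Top pot | −1 | 0 |
| Clamp | 0 | +1 |
| Curved caul (outline centre) | −2 | −1 |

- **Height and angle:** all tops read within about 2–3 mm of their expected heights (52–58 mm for the pot and clamp, 46 mm for the cauls), and the depth reads about 2 mm low throughout. Everything looks upright in the images, and both cauls are within 1–2° of lengthwise.
- **Things left alone:** the lower pot did not move while the top one was lifted, and its rim stays level. The circle fit of its rim gave (0.618, −0.262). I could not compare that exactly with the start, because the top pot was covering it. The before and after top views show the lower pot, bottle and tub in the same places.
- **What went less well:** while I lowered the curved caul, the arm overshot and the wrist force briefly reached 50 N, pressing the caul onto the floor of its well. The wrist limit is 120 N, and I saw no damage or shift. I slowed the last two placings, and neither call showed such a spike.

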